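Runner round the lead rail

ROBOT

A 6-joint arm with a two-finger parallel gripper is mounted at the origin on the work surface. World frame = base frame: x ahead of the robot, y to its left, z up, the work surface at z = 0. Lengths are in m, angles in rad, forces in N, time in s.
With the tool pointing down it reaches from about 0.375 to 0.975 m from the base axis. Payload 3.8 kg.
Tool frame: the origin (TCP) lies at the very end of the fingers, on their centre line; the grasp point (between the pads) lies 19 mm behind it (bot.pinch_z is the distance from the TCP to the grasp point, in m); x points along the fingers, y is the direction in which the jaws open and shut, and the axes are right-handed (so a half turn about x gives the same grasp; the last joint's range is limited). The gripper opens to 85 mm and grips with 20 to 120 N. Pads are 22 mm wide; open, the fingers measure 114 mm over their backs; the gripper's body (76 mm by 85 mm) begins 54 mm behind the grasp point. The pads swing forward as they close: fully open they stand 13 mm farther back than shut.
Start: joints at [1.234, 0.264, 1.604, -0, 1.274, -0.037], TCP at [0.199, 0.645, 0.231] pointing down, gripper open.
Joint ranges: [-2.63, 2.63], [-0.94, 2.18], [0.31, 2.57], [-1.31, 4.45], [0, 2.66], [-2.55, 2.55]. Speed limits (rad/s): [2.57, 2.57, 3.14, 3.14, 3.14, 3.14].

INTERFACE

Orientations are given as a rotation vector (axis times angle).
In Python, from workcell import monitor, imaging, finish_job, bot gives the robot as it stands.
- The arm moves only by the tool jog_arm, never from a script. Its argument "rows" is a list of rows, each a list of 7 numbers: the shift along the tool's x, y, z in m, then the turn, a rotation vector about the tool's x, y, z in rad, then the opening in per cent of the stroke, from 0 (shut) to 100 (fully open). A call has 1 to 20 rows; each row is the pose to reach, as a shift and turn from the pose measured when the call began, along the tool's axes at that moment; what a row does not reach only later rows make up. A row lasts 1/10 s, in which the tool goes at most 50 mm and 8.59 degrees, less where a joint would pass 70% of its speed; a pose out of reach is approached as far as the arm can. A call with a gripper value outside its range is refused whole. The fingers move at their own pace and stop on an object; "force" is the grip in N (left out, the last holds). Time passes only in rows, so rows that repeat a pose let the fingers close. It gives the time, the measured TCP pose, the force and the opening at its end, in the units of the state.
- monitor.read_state(): the state, without advancing time (a new reading comes with each control period).
- imaging.read_camera(name): name is "scene" or "top" or "wrist"; returns the picture (384x512x3 uint8, blue, green, red); there is no depth.
- imaging.camera_params(name): a dict with "fx", "fy", "cx", "cy" (pixels), "T" (4x4, takes a point from camera to world coordinates); the wrist camera has in their place "T_tool_cam" (4x4, takes a point from camera to tool coordinates, whose origin is the TCP and whose axes are the tool frame's). Camera axes: x right, y down, z forward; pixel columns grow to the right and rows downward; lengths in m; the calibration is good to about 2 mm. A picture is of the moment at which its call begins: read the wrist's pose just before it. camera_params takes no time and is no camera call.
- finish_job(): hands the job in, once; it reports no verdict.
The state is a dict: "time": time; "q": joint angles; "joint_vel": joint speeds; "joint_torque": joint torques, N m; "tool_pos": TCP position; "tcp_rot": TCP orientation; "wrist_force": force on the tool from outside, world axes, zero at the start; "torque": the same for the moment, N m; "width": opening from 0.0 (shut) to 1.0 (fully open).
Only numpy, scipy, OpenCV 4.12 (cv2) and the standard library are available. Lean on these libraries where they do the work, as an engineer would, in place of code of your own. Each camera call takes 0.05 s, during which the arm holds its last target. There are 200 camera calls.

TASK

On the open display chassis, slide the red-finned runner along the bent steel lead rail, round both bends, until its ring sits up against the yellow stop collar, then let go of it. Treat it gently: do not force the ring against the rail, do not shove the clamped stop collar along, and leave the loose things nearby where they are.

Things in the scene. Friction and masses are not known exactly. Their poses are not given: they have to be found in the camera images.
- chassis: Grey fixed plate 280 x 400 x 8 mm, green circuit board (parts to 42 mm high), above it a hand-bent round steel rail, 8 mm thick, level, centre line at z = 100 mm, held only by a post at each end: nominally at chassis x, y = (45, -150) and (-45, 150) mm. Origin: centre of the plate's underside, z up. The whole rail stands swivelled by up to 0.04 rad either way about the vertical through (45, -90).
- bend1 (a point): Nominal first bend, at chassis (45, -12, 100) mm: where the centre lines of the first leg (from the start post, along chassis +y) and the middle leg would meet in an unswivelled, true rail. The rail turns left by 75 degrees, rounded to a 20 mm centre-line radius. Axes as the chassis. The point is fixed to the plate: the real bend lies up to 3 mm off.
- bend2 (a point): Nominal second bend, at chassis (-45, 12, 100) mm: middle leg meets last leg (along chassis +y to the end post); turns right by 75 degrees, 20 mm radius. Fixed to the plate, axes as the chassis. The real bend lies up to 8 mm off: besides the swivel, the rail's far half, from mid-rail at (0, 0), is bent by up to 0.04 rad more either way. The ring may not press on rail or stop with over 12 N.
- runner: Runner, 120 to 180 g, on the first leg. Origin: centre of its steel ring (8-sided bore 11 mm, outside 25 mm, 14 mm long along own y = rail direction; hangs 1.5 mm below the rail's centre line, 1.5 mm play all round). Red grip fin on top: 12 mm thick (x), 24 mm long (y), 18 to 58 mm above the origin. Brass foot to 40 mm below keeps it upright. Must turn with the rail in the bends or it wedges.
- stop_face (a point): Centre of the near face of the yellow stop collar on the last leg, on the rail's centre line; y points along the leg, away from the runner. Collar 22 mm across, 16 mm long, thumbscrew underneath. Clamped at a different place each time; creeps if pushed with over about 7 N and must not shift by over 1.5 mm. Ring touching: runner's origin is 7 mm before the face.
- capacitor: Loose blue cylinder, 24 mm across, 36 mm high, standing on the chassis plate; origin at the centre of its underside. Leave alone.
- screw_cup: Loose steel cup, 44 mm across, 28 mm high, on the chassis plate; origin at the centre of its underside. Leave alone.
- screwdriver: Loose screwdriver on the bench at the robot's right. Leave alone.
- heatsink: Loose finned aluminium block 60 x 40 x 30 mm on the bench at the robot's left; origin at the centre of its underside. Leave alone.
There are look-alikes about, which are no part of the job. Leave any blue or brown look-alike of the runner alone.

How it is judged:
On the way, in this order (a step that is already met when the one before it is completed fails the run):
1. the runner has come round the first bend (x of runner in the frame of chassis between -0.035 and 0.01 m), for 0.05 s.
2. the runner has come round the second bend onto the last leg (y of runner in the frame of chassis above 0.035 m and x of runner in the frame of chassis below -0.03 m), for 0.05 s.
At the end, for the whole second after the job is handed in: The runner hangs upright (within 20 degrees) and at rest on the last leg, released, with its ring against the stop collar (gap under 1.5 mm, not more than 4 mm off the rail's line), and the collar is within 1.5 mm of where it was clamped (y of runner in the frame of stop_face between -0.0085 and -0.004 m and x of runner in the frame of stop_face between -0.004 and 0.004 m and distance of stop_face from where it was at the start of the episode below 0.0015 m and contact force between the fingers and runner below 0.1 N and linear speed of runner below 0.02 m/s and angle between runner's own z axis and vertical below 0.35 rad); the robot touches nothing.
It fails at once if the ring was pressed on the rail or the stop with more than 12 N (contact force between runner and chassis above 12 N).
It fails at once if the stop collar was shoved more than 1.5 mm along the rail (distance of stop_face from where it was at the start of the episode above 0.0015 m).
It fails at once if a loose thing nearby was disturbed (moved more than 15 mm) (distance of any of capacitor, screw_cup, screwdriver, heatsink from where it was at the start of the episode above 0.015 m).
It also fails if it takes over 72 s, if anything falls off the work surface, if the arm or the gripper's body presses on something with over 40 N, if the wrist force passes 120 N, or if a joint passes its speed limit or range.

## Working session

There is one attempt and no reset: what is moved stays moved. The work goes in short steps, Python scripts to look and compute and a tool call to move; the robot and the scene stay as the last step left them, time stands still between calls to the robot, and variables do not carry over. Pictures are saved under pics/ and viewed, about 8 in all and at most 12, crops included, and the job is handed in when it is done.

Besides the shell and the picture viewer there is one more tool, called after "Emit:" as name([rows], argument=value, ...), one row to a line, values as JSON. jog_arm: Moves the arm, as the interface text tells. Its arguments: {"type":"object","properties":{"rows":{"type":"array","items":{"type":"array","items":{"type":"number"}}},"force":{"type":"number"}},"required":["rows"]}

```bash
mkdir -p pics; ls; python3 - <<'E'
from workcell import monitor, imaging, bot
import cv2, numpy as np
np.set_printoptions(precision=4,suppress=True)
print(monitor.read_state()); print(bot.pinch_z)
for n in ("scene","top","wrist"):
    p=imaging.camera_params(n); print(n,p)
    im=imaging.read_camera(n); cv2.imwrite(f"pics/{n}0.png",im)
a=[cv2.imread(f"pics/{n}0.png") for n in("scene","top")]
cv2.imwrite("pics/a.png",cv2.resize(np.hstack(a),(800,300)))
E
```

```text
pics
{'time': 0.0, 'q': array([ 1.2341,  0.2648,  1.6054,  0.    ,  1.2737, -0.0369]), 'joint_vel': array([-0.0006, -0.0011, -0.0018, -0.0005, -0.0006, -0.0002]), 'joint_torque': array([ -0.0013, -51.512 , -36.7314,  -0.0005,   0.0132,  -0.    ]), 'tool_pos': array([0.1991, 0.6442, 0.23  ]), 'tcp_rot': array([ 0.2335,  1.5584, -0.237 ]), 'wrist_force': array([-0.2268,  0.273 ,  0.3333]), 'torque': array([ 0.0037, -0.0464, -0.0045]), 'width': 0.9998965176116735}
0.0187
scene {'fx': 436.3121950363749, 'fy': 436.3121950363749, 'cx': 249.0247902937641, 'cy': 194.71146009986674, 'T': array([[-0.5889,  0.6405, -0.4928,  1.1636],
       [ 0.8082,  0.4634, -0.3636,  0.4217],
       [-0.0045, -0.6124, -0.7906,  0.9763],
       [ 0.    ,  0.    ,  0.    ,  1.    ]])}
top {'fx': 386.46314939619987, 'fy': 386.46314939619987, 'cx': 256.9161983807629, 'cy': 198.83725566684367, 'T': array([[ 0.0017, -0.9887,  0.15  ,  0.4182],
       [-0.9999,  0.0008,  0.0161, -0.0081],
       [-0.0161, -0.15  , -0.9886,  1.314 ],
       [ 0.    ,  0.    ,  0.    ,  1.    ]])}
wrist {'fx': 282.65520245883926, 'fy': 282.65520245883926, 'cx': 254.69646306728413, 'cy': 189.15356429170902, 'T_tool_cam': array([[-0.0003, -0.2788,  0.9603, -0.1427],
       [ 1.    , -0.0005,  0.0002,  0.0005],
       [ 0.0005,  0.9603,  0.2788, -0.0695],
       [ 0.    ,  0.    ,  0.    ,  1.    ]])}
```

View pics/top0.png

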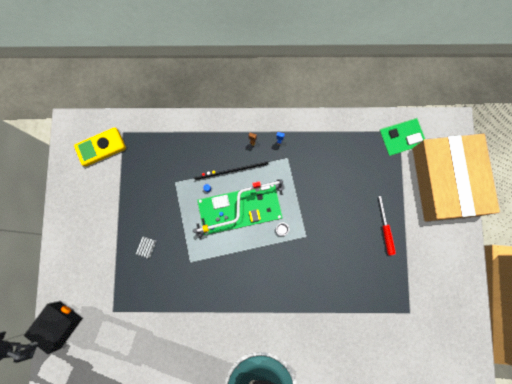

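View pics/scene0.png

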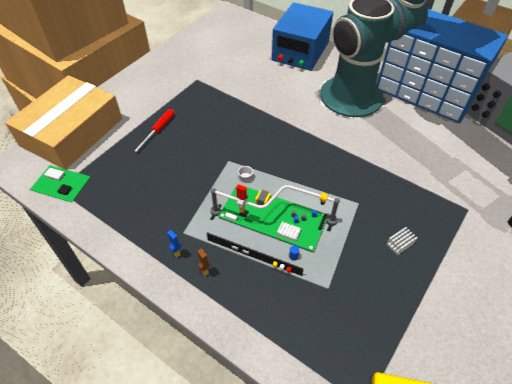

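Top view: runner fin at about (257,185) on the first leg, bend 1 near (241,190), middle leg going down to about (236,224), stop collar near (204,229), end post near (199,231). The blue and brown look-alikes at (280,136) and (252,138) are off the chassis. Next I get coarse positions.

```bash
cat > h.py <<'E'
import numpy as np, cv2
from scipy.spatial.transform import Rotation as R
from workcell import monitor, imaging, bot
np.set_printoptions(precision=4,suppress=True)
def tool():
    s=monitor.read_state(); T=np.eye(4); T[:3,:3]=R.from_rotvec(s["tcp_rot"]).as_matrix(); T[:3,3]=s["tool_pos"]; return T
def shoot(name,fn):
    p=imaging.camera_params(name); T=tool()@p["T_tool_cam"] if name=="wrist" else p["T"]
    im=imaging.read_camera(name); cv2.imwrite(f"pics/{fn}.png",im); np.save(f"pics/{fn}.npy",T); return im,p,T
def ray(uv,z,p,T):
    uv=np.atleast_2d(uv).astype(float)
    d=np.c_[(uv[:,0]-p["cx"])/p["fx"],(uv[:,1]-p["cy"])/p["fy"],np.ones(len(uv))]@T[:3,:3].T
    return T[:3,3]+d*((z-T[2,3])/d[:,2])[:,None]
def delta(pos,Rw):
    "shift and rotvec in tool axes from present pose to world pose"
    T=tool(); return np.r_[T[:3,:3].T@(np.array(pos)-T[:3,3]), R.from_matrix(T[:3,:3].T@Rw).as_rotvec()]
def down(yaw):
    "tool down; tool y at angle yaw from world x"
    x=np.array([0,0,-1.]); y=np.array([np.cos(yaw),np.sin(yaw),0]); return np.c_[x,y,np.cross(x,y)]
E
python3 - <<'E'
from h import *
im=cv2.imread("pics/top0.png"); p=imaging.camera_params("top"); T=p["T"]
# plate outline
g=cv2.cvtColor(im,cv2.COLOR_BGR2HSV); roi=np.zeros(im.shape[:2],bool); roi[150:270,165:315]=1
m=((im.max(2)>90)&roi).astype(np.uint8)
m=cv2.morphologyEx(m,cv2.MORPH_CLOSE,np.ones((9,9)))
c=max(cv2.findContours(m,0,2)[0],key=cv2.contourArea); r=cv2.minAreaRect(c); print(r); b=cv2.boxPoints(r); w=ray(b,.008,p,T); print(w, np.linalg.norm(w-np.roll(w,1,0),axis=1))
ctr=w.mean(0)[:2]; print("centre",ctr)
e=[w[(i+1)%4]-w[i] for i in range(4)]; L=max(e,key=lambda v:np.linalg.norm(v)); L*=np.sign(L[1]); a=np.arctan2(-L[0],L[1]); print("yaw",a)
for x,y in((45,-150),(45,-12),(-45,12),(-45,150)):
    print(x,y,ctr+R.from_euler("z",a).as_matrix()[:2,:2]@[x/1e3,y/1e3])
red=((g[...,1]>150)&((g[...,0]<8)|(g[...,0]>172))&(im[...,2]>100)&roi)
n,l,s,ce=cv2.connectedComponentsWithStats(red.astype(np.uint8))
for i in range(1,n): print("red",s[i],ce[i],ray(ce[i],.145,p,T))
ye=((g[...,1]>150)&(abs(g[...,0].astype(int)-27)<7)&(im[...,2]>140)&roi)
n,l,s,ce=cv2.connectedComponentsWithStats(ye.astype(np.uint8))
for i in range(1,n): print("yel",s[i],ce[i],ray(ce[i],.1,p,T))
Tt=tool(); print(Tt); cv2.imwrite("pics/topc.png",cv2.resize(im[150:270,165:315],None,fx=5,fy=5,interpolation=2))
E
```

```text
((239.5, 209.5), (119.0, 149.0), 90.0)
[[ 0.7894  0.3352  0.008 ]
 [ 0.7879 -0.1849  0.008 ]
 [ 0.3806 -0.1766  0.008 ]
 [ 0.3796  0.3199  0.008 ]] [0.4101 0.5202 0.4074 0.4965]
centre [0.5844 0.0734]
yaw -0.0028945484091290876
45 -150 [ 0.6289 -0.0767]
45 -12 [0.6293 0.0613]
-45 12 [0.5394 0.0855]
-45 150 [0.5398 0.2235]
red [202 173   3   3   9] [203. 174.] [[0.6735 0.1782 0.145 ]]
red [253 182   7   6  34] [256.2059 184.5294] [[0.6401 0.0133 0.145 ]]
yel [212 171   3   3   9] [213. 172.] [[0.6898 0.1532 0.1   ]]
yel [257 210   3  10  18] [258.1111 214.5   ] [[0.5523 0.0079 0.1   ]]
yel [249 212   4  10  20] [250.5 216.5] [[0.546  0.0319 0.1   ]]
yel [203 225   6   7  35] [205.1714 228.0857] [[0.5093 0.1745 0.1   ]]
[[-0.0006  0.2953  0.9554  0.1992]
 [-0.0017  0.9554 -0.2953  0.6443]
 [-1.     -0.0018 -0.0001  0.2302]
 [ 0.      0.      0.      1.    ]]
```

View pics/topc.png

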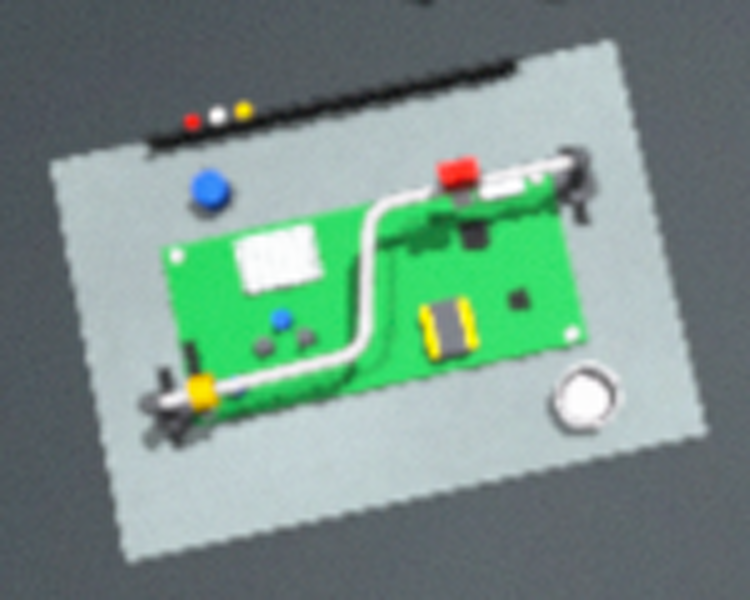

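```bash
python3 - <<'E'
from h import *
p=imaging.camera_params("top"); T=p["T"]
c=np.array([[50,160],[617,42],[707,432],[127,562]])/5.+[165,150]
w=ray(c,.008,p,T); print(w, np.linalg.norm(w-np.roll(w,1,0),axis=1)); ctr=w.mean(0); L=w[0]-w[1]+w[3]-w[2]; a=np.arctan2(-L[0],L[1]); print(ctr,a)
Rz=R.from_euler("z",a).as_matrix()
for x,y in((45,-150),(45,-12),(-45,12),(-45,150)): print(x,y,ctr[:2]+(Rz@[x/1e3,y/1e3,0])[:2])
print(delta([.66,.1,.25],down(np.pi/2+a)))
E
```

```text
[[ 0.6754  0.2963  0.008 ]
 [ 0.7581 -0.0957  0.008 ]
 [ 0.4885 -0.1533  0.008 ]
 [ 0.4015  0.2354  0.008 ]] [0.2806 0.4007 0.2757 0.3983]
[0.5809 0.0707 0.008 ] 0.2140951940844147
45 -150 [ 0.6567 -0.0664]
45 -12 [0.6274 0.0685]
-45 12 [0.5343 0.0728]
-45 150 [0.505  0.2077]
[-0.0191 -0.384   0.6011 -0.5139 -0.0005  0.0017]
```

Emit:
jog_arm([
  [-0.02,-0.384,0.6,-0.514,0,0,40],
  [-0.02,-0.384,0.6,-0.514,0,0,40],
  [-0.02,-0.384,0.6,-0.514,0,0,40],
  [-0.02,-0.384,0.6,-0.514,0,0,40],
  [-0.02,-0.384,0.6,-0.514,0,0,40],
  [-0.02,-0.384,0.6,-0.514,0,0,40],
  [-0.02,-0.384,0.6,-0.514,0,0,40],
  [-0.02,-0.384,0.6,-0.514,0,0,40],
  [-0.02,-0.384,0.6,-0.514,0,0,40],
  [-0.02,-0.384,0.6,-0.514,0,0,40],
  [-0.02,-0.384,0.6,-0.514,0,0,40],
  [-0.02,-0.384,0.6,-0.514,0,0,40],
  [-0.02,-0.384,0.6,-0.514,0,0,40],
  [-0.02,-0.384,0.6,-0.514,0,0,40],
  [-0.02,-0.384,0.6,-0.514,0,0,40],
  [-0.02,-0.384,0.6,-0.514,0,0,40],
  [-0.02,-0.384,0.6,-0.514,0,0,40],
  [-0.02,-0.384,0.6,-0.514,0,0,40],
  [-0.02,-0.384,0.6,-0.514,0,0,40],
  [-0.02,-0.384,0.6,-0.514,0,0,40],
])

```text
time: 2.15
tool_pos: [0.6583, 0.1017, 0.2511]
tcp_rot: [-0.171, 1.565, 0.169]
wrist_force: [1.2, -0.2, 0.5]
width: 0.397
```

```bash
python3 - <<'E'
from h import *
im,p,T=shoot("wrist","w1"); print(monitor.read_state()["time"],tool()); cv2.imwrite("pics/w1b.png",cv2.resize(im,(800,600),interpolation=cv2.INTER_CUBIC))
E
```

```text
2.2 [[-0.0004 -0.2142  0.9768  0.6585]
 [-0.0016  0.9768  0.2142  0.1015]
 [-1.     -0.0014 -0.0007  0.2511]
 [ 0.      0.      0.      1.    ]]
```

View pics/w1b.png

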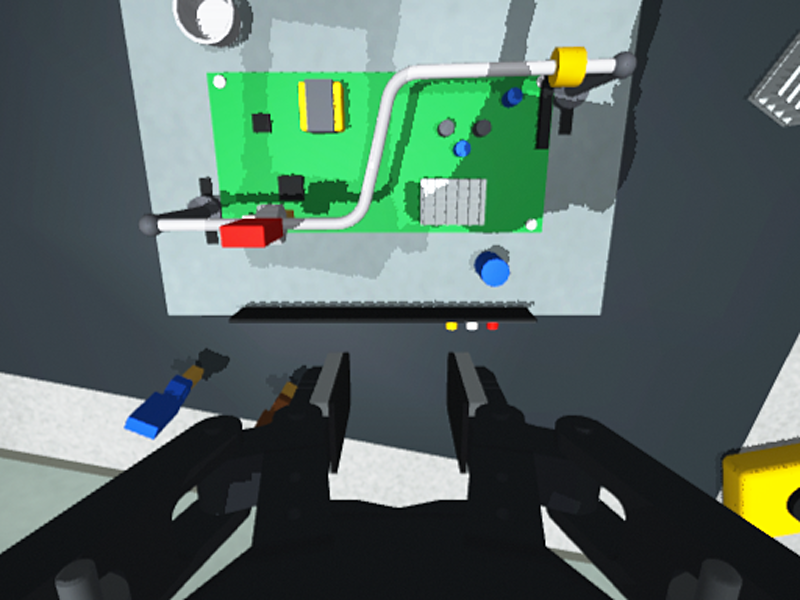

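The wrist view shows (in 800x600) the runner fin at (250,233) on the first leg, bend 1 at (358,220), bend 2 at (400,72) and the collar at (569,66), with its near face at about x=551. Next I fit the three legs.

```bash
cat > rail.py <<'E'
from h import *
def leg(im,p,T,a,b,n=40,z=.1,hw=9,skip=()):
    "fit rail centre line between pixel guesses a,b: half-max centre of min-channel profile"
    a=np.array(a,float);b=np.array(b,float);t=(b-a)/np.linalg.norm(b-a);nn=np.array([-t[1],t[0]])
    mn=im.astype(np.float32).min(2); out=[]; s=np.arange(-hw,hw+.01,.1)
    for f in np.linspace(0,1,n):
        q=a+f*(b-a); P=(q+s[:,None]*nn).astype(np.float32)
        v=cv2.remap(mn,P[:,0].reshape(1,-1),P[:,1].reshape(1,-1),1)[0]
        g=np.gradient(cv2.GaussianBlur(v.reshape(1,-1),(0,0),6)[0]); 
        k=len(s)//2; i=np.argmax(g[:k+30]); j=i+np.argmin(g[i:]); 
        if 5<(s[j]-s[i])<11: out.append(q+nn*(s[i]+s[j])/2)
    out=np.array(out); w=ray(out,z,p,T)[:,:2]
    for _ in range(3):
        c=w.mean(0); d=np.linalg.svd(w-c)[2][0]; d*=np.sign(d@(w[-1]-w[0])); r=(w-c)@[-d[1],d[0]]; w=w[abs(r)<max(2*np.median(abs(r)),.0003)]
    print("leg n",len(out),len(w),"rms",r.std(),"c",c,"ang(y-axis)",np.arctan2(-d[0],d[1])); return c,d
def meet(l1,l2):
    k=np.linalg.solve(np.c_[l1[1],-l2[1]],l2[0]-l1[0]); return l1[0]+k[0]*l1[1]
E
python3 - <<'E'
from rail import *
k=.64
im=cv2.imread("pics/w1.png"); p=imaging.camera_params("wrist"); T=np.load("pics/w1.npy")
P=lambda x,y:(x*k-.2,y*k-.2)
l1=leg(im,p,T,P(295,223),P(335,222)); l1b=leg(im,p,T,P(165,224),P(212,224))
l1c=None
l2=leg(im,p,T,P(369,190),P(390,100)); l3=leg(im,p,T,P(422,72),P(545,68)); l3b=leg(im,p,T,P(592,66),P(612,65))
d=l1[0]-l1b[0]; d/=np.linalg.norm(d); print("l1 joined ang",np.arctan2(-d[0],d[1])); L1=(l1[0],d)
for a in(L1,): b1=meet(a,l2)
b2=meet(l2,l3); print("b1",b1,"b2",b2,"dist",np.linalg.norm(b2-b1)," nominal .0931; ang2",np.arctan2(-l2[1][0],l2[1][1]))
g=cv2.cvtColor(im,cv2.COLOR_BGR2HSV)
roi=np.zeros(im.shape[:2],bool); roi[:180]=1
red=((g[...,1]>150)&((g[...,0]<8)|(g[...,0]>172))&roi).astype(np.uint8)
n,l,s,ce=cv2.connectedComponentsWithStats(red)
for i in range(1,n):
    if s[i][4]>60:
        c=(l==i).astype(np.uint8); print("red",s[i],ce[i]); 
        print(cv2.boxPoints(cv2.minAreaRect(np.argwhere(c)[:,::-1].astype(np.float32))), im[int(ce[i][1]),s[i][0]:s[i][0]+s[i][2],2])
ye=((g[...,1]>150)&(abs(g[...,0].astype(int)-26)<7)&roi).astype(np.uint8); 
n,l,s,ce=cv2.connectedComponentsWithStats(ye)
for i in range(1,n):
    if s[i][4]>60 and s[i][0]>330: print("yel",s[i],ce[i])
row=im[40:46,345:382]; print(row[:, :,0])
np.savez("rail.npz",c1=L1[0],d1=L1[1],c2=l2[0],d2=l2[1],c3=l3[0],d3=l3[1],b1=b1,b2=b2)
cr=im[115:170,120:225]; cv2.imwrite("pics/fin.png",cv2.resize(cr,None,fx=7,fy=7,interpolation=2))
E
```

```text
leg n 32 30 rms 2.057823181109113e-05 c [0.6362 0.0435] ang(y-axis) 0.22007868211748222
leg n 40 38 rms 6.945962215201563e-05 c [ 0.6556 -0.0424] ang(y-axis) 0.21851135362973625
leg n 40 40 rms 9.934496211167187e-05 c [0.5799 0.0704] ang(y-axis) 1.5464816266862749
leg n 39 35 rms 8.915878679655026e-05 c [0.5247 0.122 ] ang(y-axis) 0.24481728695616362
leg n 40 40 rms 5.883271236375603e-05 c [0.5068 0.1936] ang(y-axis) 0.24906119012569095
l1 joined ang 0.22187004503336732
b1 [0.6304 0.0691] b2 [0.5374 0.0714] dist 0.09306017064176766  nominal .0931; ang2 1.5464816266862749
red [141 140  40  18 626] [160.3882 148.4808]
[[141. 140.]
 [180. 140.]
 [180. 157.]
 [141. 157.]] [250 250 249 249 249 249 249 249 249 249 249 249 249 249 249 250 250 250
 249 250 250 250 250 250 250 250 255 233 115  86  92  91  92  92  90  90
  91  90  91  90]
yel [351  30  25  26 527] [363.63    42.6224]
[[242 243 244 244 245 245 246 246 249 248 165  43   3   0   0   0   0   0
    0   0   0   0   0   0   0   0   0   0   0   0  91 253 250 248 248 247
  247]
 [248 248 248 249 248 248 249 249 250 255 194  53   0   0   0   0   0   0
    0   0   0   0   0   0   0   0   0   0   0   0 171 254 251 249 249 248
  248]
 [249 250 250 250 250 250 250 250 251 255 192  50   0   0   0   0   0   0
    0   0   0   0   0   0   0   0   0   0   0   0 211 253 250 248 248 248
  248]
 [249 249 249 249 249 249 249 248 250 255 167  32   0   0   0   0   0   0
    0   0   0   0   0   0   0   0   0   0   0   0 226 249 246 245 245 245
  245]
 [246 246 246 246 246 246 246 246 248 254 132  15   0   0   0   0   0   0
    0   0   0   0   0   0   0   0   0   0   0   9 248 246 241 239 239 240
  239]
 [241 240 240 240 240 240 240 241 244 224  97  12   0   0   0   0   0   0
    0   0   0   0   0   0   0   0   0   0   0  49 226 234 231 228 226 226
  224]]
```

View pics/fin.png

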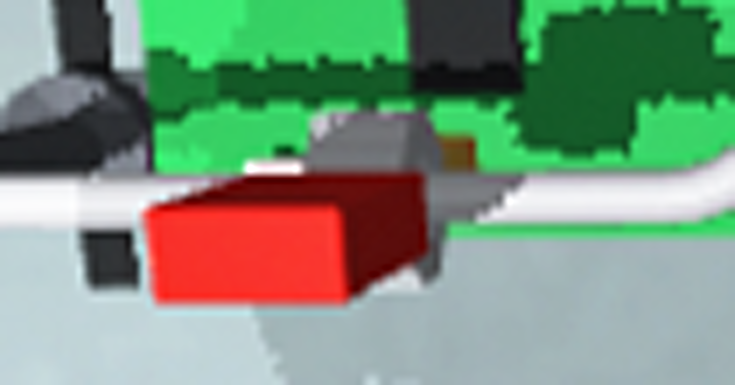

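```bash
cat > path.py <<'E'
from rail import *
def build():
    im=cv2.imread("pics/w1.png"); p=imaging.camera_params("wrist"); T=np.load("pics/w1.npy"); k=.64
    P=lambda x,y:(x*k-.2,y*k-.2)
    u=lambda a:np.array([-np.sin(a),np.cos(a)])
    A1,A3=.2205,.2465; t=np.radians(75)
    c1=leg(im,p,T,P(295,223),P(335,222))[0]
    c2a=leg(im,p,T,P(369,190),P(379,150)); c2b=leg(im,p,T,P(381,140),P(390,100))
    c3=leg(im,p,T,P(422,72),P(545,68))[0]
    b1=meet((c1,u(A1)),(c2a[0],u(A1+t))); b2=meet((c3,u(A3)),(c2b[0],u(A3+t)))
    m=meet((c2a[0],u(A1+t)),(c2b[0],u(A3+t)))
    print("b1",b1,"b2",b2,"mid",m,np.linalg.norm(m-b1),np.linalg.norm(b2-m))
    tl=.02*np.tan(t/2); pts=[]
    def line(a,b): n=max(int(np.linalg.norm(b-a)/2e-4),1); pts.extend(a+(b-a)*np.linspace(0,1,n,endpoint=False)[:,None])
    def arc(q,a,s): 
        n=np.array([-u(a)[1],u(a)[0]])*s; c=q+.02*n
        for f in np.linspace(0,t,131,endpoint=False): pts.append(c-.02*n*np.cos(f)+.02*u(a)*np.sin(f))
    s0=b1-.08*u(A1); q=b1-tl*u(A1); line(s0,q); arc(q,A1,1)
    line(b1+tl*u(A1+t),m); q=b2-tl*u(A3+t); line(m,q); arc(q,A3+t,-1); line(b2+tl*u(A3),b2+.16*u(A3))
    return np.array(pts),b1,b2,c3,u(A1),u(A3)
if __name__=="__main__":
    pts,b1,b2,c3,u1,u3=build(); s=np.r_[0,np.cumsum(np.linalg.norm(np.diff(pts,axis=0),axis=1))]
    S=np.arange(0,s[-1],2e-4); pts=np.c_[np.interp(S,s,pts[:,0]),np.interp(S,s,pts[:,1])]; h=35
    o=[]
    for i in range(h,len(S)-h):
        w=pts[i-h:i+h+1]; c=(w[0]+w[-1]+2*pts[i])/4; d=w[-1]-w[0]; o.append([S[i],*c,np.arctan2(-d[0],d[1])])
    o=np.array(o); np.savez("path.npz",o=o,b1=b1,b2=b2,u1=u1,u3=u3,c3=c3)
    p=imaging.camera_params("wrist"); T=np.load("pics/w1.npy")
    f=ray([[155.4,151.2]],.1565,p,T)[0]; print("fin",f,"along from b1",(f[:2]-b1)@u1,"lateral",np.cross(u1,f[:2]-b1))
    y=ray([[355.3,42.5]],.1,p,T)[0]; print("collar edge along from b2",(y[:2]-b2)@u3)
    fp=b1+u1*((f[:2]-b1)@u1); print("fin on rail",fp, "d up:",delta([*fp,.19],down(.2205)))
E
python3 path.py
```

```text
leg n 32 30 rms 2.057823181109113e-05 c [0.6362 0.0435] ang(y-axis) 0.22007868211748222
leg n 40 40 rms 5.64934693818511e-05 c [0.5953 0.07  ] ang(y-axis) 1.5346445455896474
leg n 40 40 rms 4.5447185844942903e-05 c [0.5645 0.0707] ang(y-axis) 1.554369871569528
leg n 39 35 rms 8.915878679655026e-05 c [0.5247 0.122 ] ang(y-axis) 0.24481728695616362
b1 [0.6306 0.0685] b2 [0.5376 0.0711] mid [0.5847 0.0704] 0.04592545119189932 0.047170770419173884
fin [0.6433 0.0125 0.1565] along from b1 -0.05746634361457313 lateral -8.722777416714754e-05
collar edge along from b2 0.09827501895094234
fin on rail [0.6432 0.0124] d up: [ 0.0613 -0.0836 -0.034   1.5661  0.0006  0.0017]path.py:29: DeprecationWarning: Arrays of 2-dimensional vectors are deprecated. Use arrays of 3-dimensional vectors instead. (deprecated in NumPy 2.0)
  f=ray([[155.4,151.2]],.1565,p,T)[0]; print("fin",f,"along from b1",(f[:2]-b1)@u1,"lateral",np.cross(u1,f[:2]-b1))
```

Emit:
jog_arm([
  [0.02,-0.0836,-0.034,1.566,0,0,40],
  [0.02,-0.0836,-0.034,1.566,0,0,40],
  [0.02,-0.0836,-0.034,1.566,0,0,40],
  [0.02,-0.0836,-0.034,1.566,0,0,40],
  [0.02,-0.0836,-0.034,1.566,0,0,40],
  [0.02,-0.0836,-0.034,1.566,0,0,40],
  [0.02,-0.0836,-0.034,1.566,0,0,40],
  [0.02,-0.0836,-0.034,1.566,0,0,40],
  [0.02,-0.0836,-0.034,1.566,0,0,40],
  [0.061,-0.0836,-0.034,1.566,0.0006,0.0017,40],
  [0.061,-0.0836,-0.034,1.566,0.0006,0.0017,40],
  [0.061,-0.0836,-0.034,1.566,0.0006,0.0017,40],
  [0.061,-0.0836,-0.034,1.566,0.0006,0.0017,40],
  [0.061,-0.0836,-0.034,1.566,0.0006,0.0017,40],
])

```text
time: 3.6
tool_pos: [0.644, 0.0127, 0.1917]
tcp_rot: [1.045, 1.304, -1.042]
wrist_force: [0.4, 0.3, -0.7]
width: 0.401
```

```bash
python3 - <<'E'
from h import *
o=np.load("path.npz"); fp=o["b1"]-.0575*o["u1"]; print(tool(),delta([*fp,.125],down(.2205)))
im,p,T=shoot("wrist","w2"); cv2.imwrite("pics/w2b.png",cv2.resize(im[60:330,120:390],None,fx=2.2,fy=2.2,interpolation=2))
E
```

```text
[[ 0.0024  0.9754  0.2203  0.644 ]
 [-0.      0.2203 -0.9754  0.0127]
 [-1.      0.0024  0.0006  0.1917]
 [ 0.      0.      0.      1.    ]] [ 0.0667 -0.001   0.      0.0016  0.0006 -0.0024]
```

View pics/w2b.png

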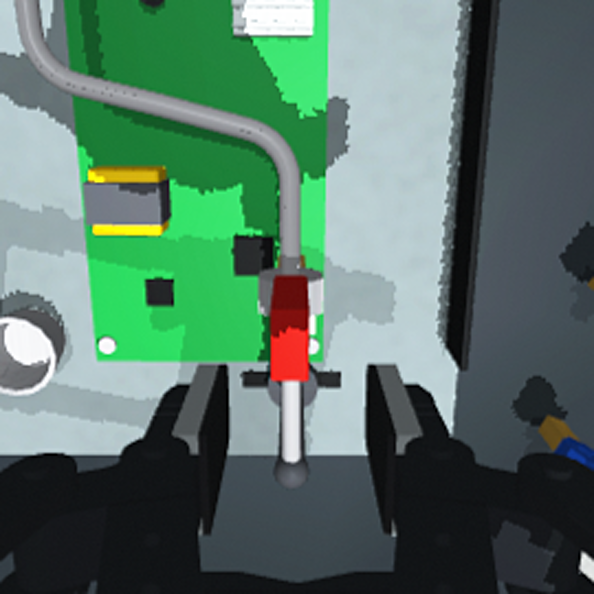

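The fin (crop 290,330) is about 1 mm to the left of the jaw mid-line, which agrees with the computed residual. Descending.

Emit:
jog_arm([
  [0.02,-0.001,0,0.0016,0,-0.0024,40],
  [0.035,-0.001,0,0.0016,0,-0.0024,40],
  [0.05,-0.001,0,0.0016,0,-0.0024,40],
  [0.067,-0.001,0,0.0016,0,-0.0024,40],
  [0.067,-0.001,0,0.0016,0,-0.0024,40],
  [0.067,-0.001,0,0.0016,0,-0.0024,40],
  [0.067,-0.001,0,0.0016,0,-0.0024,40],
])

```text
time: 4.35
tool_pos: [0.6438, 0.0123, 0.1254]
tcp_rot: [1.046, 1.304, -1.045]
wrist_force: [0.2, 0.2, -0.5]
width: 0.398
```

```bash
python3 - <<'E'
from rail import *
o=np.load("path.npz"); fp=o["b1"]-.0575*o["u1"]; print(tool(),delta([*fp,.125],down(.2205)),monitor.read_state()["wrist_force"])
im,p,T=shoot("wrist","w3"); cv2.imwrite("pics/w3b.png",cv2.resize(im,(800,600),interpolation=2))
E
```

```text
[[ 0.0012  0.9759  0.2184  0.6438]
 [-0.0006  0.2184 -0.9759  0.0123]
 [-1.      0.0011  0.0008  0.1254]
 [ 0.      0.      0.      1.    ]] [ 0.0004 -0.0006 -0.0002 -0.0003  0.0008 -0.0011] [ 0.201   0.17   -0.4817]
```

View pics/w3b.png

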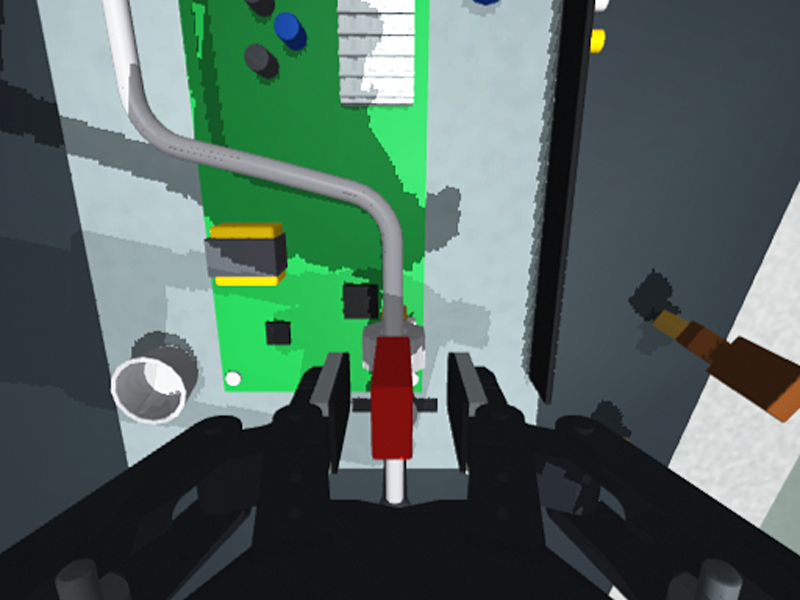

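```bash
python3 - <<'E'
from rail import *
im=cv2.imread("pics/w3.png"); p=imaging.camera_params("wrist"); T=np.load("pics/w3.npy")
g=cv2.cvtColor(im,cv2.COLOR_BGR2HSV); red=(g[...,1]>150)&((g[...,0]<8)|(g[...,0]>172))&(im[...,2]>60)
for r in range(218,294,8):
    c=np.flatnonzero(red[r,220:280])+220; print(r,c.min(),c.max(),(c.min()+c.max())/2)
for r in (228,240,260,280,296): print(r,"L",im[r,206:228].mean(1).astype(int),"R",im[r,282:306].mean(1).astype(int))
k=.64;P=lambda x,y:(x*k-.2,y*k-.2)
l1=leg(im,p,T,P(391,240),P(393,310)); o=np.load("path.npz"); n=np.array([-o["u1"][1],o["u1"][0]]); print("leg1 lateral vs w1 (left +)",(l1[0]-o["b1"])@n)
l2=leg(im,p,T,P(330,186),P(190,151)); print((l2[0]-o["b1"]),o["b2"]-o["b1"]); print(meet(l1,l2)-o["b1"])
E
```

```text
218 241 261 251.0
226 240 262 251.0
234 239 262 250.5
242 238 263 250.5
250 237 263 250.0
258 237 263 250.0
266 238 263 250.5
274 238 263 250.5
282 238 263 250.5
290 238 263 250.5
228 L [106 107 107  93  86  86  86  86  86  86  87  88  64  25  16  14  12  52
 106 111 109 110] R [203 202 203 208 131  36  12  15  13  41  82  88  86  87  86  86  86  84
  77 178 203 204 202 203]
240 L [ 87  86  86  86  86  86  87  88  86  40  16  16  17  16  17  15  14   9
 104 110 108 109] R [203 203 204 214  85   7  14  15  15  15  17  15  10  75  88  87  86  87
  87  86  86  87  88  71]
260 L [113 111 113 103  40  22  22  21  17  16  16  15  15  16  16  14  14   4
 171 123  48  33] R [203 202 205 215  86   7  14  15  15  17  14  16  14  15  20  22  22  17
  88 110 112 112 114  96]
280 L [ 20  21  18  18  18  21  24  22  20  16  16  15  14   6 116 165 167 167
 166 166 165 165] R [200 201 202 202 201 203 207 166  56   8  14  15  16  21  23  23  22  19
  19  18  19  18  20  20]
296 L [ 20  18  20  19  16  60  32  21  20  15  18 187 199 193 193 193 194 194
 195 194 194 176] R [202 201 201 200 200 201 202 202 202 205 215  86   7  20  23  21  47  24
  18  19  18  21  20  19]Traceback (most recent call last):
  File "<stdin>", line 8, in <module>
  File "rail.py", line 12, in leg
    out=np.array(out); w=ray(out,z,p,T)[:,:2]
                         ~~~^^^^^^^^^^^
  File "h.py", line 12, in ray
    d=np.c_[(uv[:,0]-p["cx"])/p["fx"],(uv[:,1]-p["cy"])/p["fy"],np.ones(len(uv))]@T[:3,:3].T
             ~~^^^^^
IndexError: index 0 is out of bounds for axis 1 with size 0
```

```bash
sed -i 's/hw=9,skip=()/hw=9,lim=(5,11)/; s/if 5<(s\[j\]-s\[i\])<11/if lim[0]<(s[j]-s[i])<lim[1]/' rail.py; python3 - <<'E'
from rail import *
im=cv2.imread("pics/w3.png"); p=imaging.camera_params("wrist"); T=np.load("pics/w3.npy")
k=.64;P=lambda x,y:(x*k-.2,y*k-.2); o=np.load("path.npz"); u1=o["u1"]; n=np.array([-u1[1],u1[0]])
l1=leg(im,p,T,P(391,245),P(393,300),hw=12,lim=(9,17)); l2=leg(im,p,T,P(330,184),P(220,156),hw=12,lim=(8,17))
b1=meet(l1,l2); print("b1",b1,"d",b1-o["b1"])
Tc=p["T_tool_cam"]
def proj(q):
    c=np.linalg.inv(Tc)@np.r_[q,1]; return p["fx"]*c[0]/c[2]+p["cx"],p["fy"]*c[1]/c[2]+p["cy"]
for x in (-.004,-.008): print("pad corner pred",[proj([x,s*.017,z]) for s in(-1,1) for z in (-.011,.011)])
# fin top far/near edges
col=im[205:300,250].astype(int); print(col[:,2])
f=ray([[250.5,(258+293)/2]],.1565,p,T)[0]; 
print("fin(pred)",f,"from b1(w3) along",(f[:2]-b1)@u1,"lat",(f[:2]-b1)@n,"tool",np.linalg.inv(T@np.linalg.inv(Tc))@np.r_[f,1])
E
```

```text
leg n 40 40 rms 2.658047656214333e-05 c [0.636  0.0425] ang(y-axis) -2.92469123359231
leg n 40 40 rms 5.9740250368701805e-05 c [0.5859 0.0705] ang(y-axis) 1.541948433364111
b1 [0.6301 0.0692] d [-0.0005  0.0007]
pad corner pred [(np.float64(220.32497799848227), np.float64(224.10794421452994)), (np.float64(221.6918505734348), np.float64(261.06560256231387)), (np.float64(284.50017898262615), np.float64(224.04621069413685)), (np.float64(283.349587073715), np.float64(260.9968773179768))]
pad corner pred [(np.float64(219.43016288078516), np.float64(227.1823977069957)), (np.float64(220.867581107303), np.float64(264.9506184905707)), (np.float64(285.2953818255052), np.float64(227.1182022158606)), (np.float64(284.08373427436413), np.float64(264.8791419206691))]
[113 114 114 112 113 113 112 114 114 108  98 101 102 102 102 101 101 100
 102 101 101 102 101 101 101 102 102 102 102 102 100 100 101 102 100 102
 100 101 101 102 102 102 112 125 129 129 128 128 128 128 129 128 128 128
 128 128 128 128 128 128 127 128 129 127 127 128 128 127 128 129 128 127
 128 128 129 127 128 128 128 128 128 127 128 128 127 128 127 125 142 194
 229 226 226 224 224]
fin(pred) [0.6436 0.0098 0.1565] from b1(w3) along -0.060906085701160316 lat -0.00014494782002338509 tool [-0.0311 -0.0007  0.0024  1.    ]
```

```bash
python3 - <<'E'
from h import *
p=imaging.camera_params("wrist"); T=np.load("pics/w3.npy"); o=np.load("path.npz"); u1=o["u1"]
f=ray([[250.5,247.],[250.5,293.3]],.1565,p,T); print((f-o["b1"].tolist()[:0] if 0 else f), np.linalg.norm(f[0]-f[1])); m=f.mean(0)
print("along from b1(w3)",(m[:2]-[.6301,.0692])@u1,"tool",np.linalg.inv(T@np.linalg.inv(p["T_tool_cam"]))@np.r_[m,1])
for i in range(4): print(tool()[:3,3],monitor.read_state()["wrist_force"]); imaging.read_camera("wrist")
E
```

```text
[[0.6405 0.0237 0.1565]
 [0.6456 0.0007 0.1565]] 0.02357713757070625
along from b1(w3) -0.05843604390973224 tool [-0.0311 -0.0007 -0.      1.    ]
[0.644  0.0123 0.1257] [ 0.2041 -0.1651  0.6942]
[0.644  0.0123 0.1258] [-0.313  -0.5153  0.2126]
[0.644  0.0123 0.1258] [ 0.1456 -0.6497 -0.2077]
[0.6438 0.0123 0.1257] [0.3881 0.3682 0.0722]
```

```bash
python3 - <<'E'
from h import *
np.set_printoptions(precision=5)
p=imaging.camera_params("wrist"); print(p["T_tool_cam"],p["cx"]); T=np.load("pics/w3.npy"); print(T); print(T@np.linalg.inv(p["T_tool_cam"]))
print(imaging.camera_params("wrist")["T_tool_cam"]@np.r_[np.array([(250.5-p["cx"])/p["fx"],(270-p["cy"])/p["fy"],1])*.1268,1])
E
```

```text
[[-0.00135 -0.27792  0.9606  -0.14271]
 [ 1.      -0.00082  0.00117  0.00105]
 [ 0.00046  0.9606   0.27792 -0.07039]
 [ 0.       0.       0.       1.     ]] 254.69646306728413
[[ 0.97595  0.20867  0.06303  0.62928]
 [ 0.21797 -0.93742 -0.27152  0.08134]
 [ 0.00242  0.27873 -0.96037  0.26802]
 [ 0.       0.       0.       1.     ]]
[[ 0.00123  0.97586  0.21841  0.64381]
 [-0.00059  0.21841 -0.97586  0.01233]
 [-1.       0.00107  0.00085  0.12536]
 [ 0.       0.       0.       1.     ]]
[-0.03098 -0.00072 -0.00031  1.     ]
```

Emit:
jog_arm([
  [0,-0.001,0,0,0,0,32],
  [0,-0.002,0,0,0.0008,-0.001,32],
  [0,-0.002,0,0,0.0008,-0.001,32],
  [0,-0.002,0,0,0.0008,-0.001,32],
  [0,-0.002,0,0,0.0008,-0.001,32],
])

```text
time: 5.1
tool_pos: [0.6417, 0.0119, 0.1255]
tcp_rot: [1.046, 1.305, -1.045]
wrist_force: [0.3, -1.6, 0.2]
width: 0.318
```

```bash
cat > mid.py <<'E'
from h import *
import sys
im,p,T=shoot("wrist",sys.argv[1]); print(T@np.linalg.inv(p["T_tool_cam"]),monitor.read_state()["wrist_force"])
g=cv2.cvtColor(im,cv2.COLOR_BGR2HSV); red=(g[...,1]>150)&((g[...,0]<8)|(g[...,0]>172))&(im[...,2]>50)
for r in (222,230,240,250,260,270,285):
    c=np.flatnonzero(red[r,215:295])+215; a,b=c.min(),c.max()
    x=a
    br=im[r].max(1).astype(int); 
    L=a-2
    while br[L]>45 and L>200: L-=1
    Rr=b+2
    while br[Rr]>45 and Rr<310: Rr+=1
    print(r,"fin",a,b,(a+b)/2,"pads",L,Rr,(L+Rr)/2,"off mm",((a+b)/2-(L+Rr)/2)*12/(b-a+1))
E
python3 mid.py w4
```

```text
[[ 0.0003  0.9758  0.2184  0.6417]
 [-0.      0.2184 -0.9758  0.0119]
 [-1.      0.0002  0.0001  0.1255]
 [ 0.      0.      0.      1.    ]] [ 0.0005  0.3376 -0.6815]
222 fin 245 265 255.0 pads 200 310 255.0 off mm 0.0
230 fin 244 266 255.0 pads 229 281 255.0 off mm 0.0
240 fin 243 267 255.0 pads 229 281 255.0 off mm 0.0
250 fin 242 268 255.0 pads 229 280 254.5 off mm 0.2222222222222222
260 fin 242 268 255.0 pads 240 270 255.0 off mm 0.0
270 fin 243 267 255.0 pads 228 282 255.0 off mm 0.0
285 fin 243 267 255.0 pads 225 285 255.0 off mm 0.0
```

Emit:
jog_arm([
  [0,0,0,0,0,0,22],
  [0,0,0,0,0,0,16],
  [0,0,0,0,0,0,12],
  [0,0,0,0,0,0,8],
  [0,0,0,0,0,0,5],
  [0,0,0,0,0,0,5],
  [0,0,0,0,0,0,5],
  [0,0,0,0,0,0,5],
], force=20)

```text
time: 5.95
tool_pos: [0.6418, 0.0119, 0.1255]
tcp_rot: [1.046, 1.305, -1.045]
wrist_force: [-0.1, 0.2, -0.1]
width: 0.135
```

```bash
python3 - <<'E'
from h import *
F=[]
for i in range(4): s=monitor.read_state(); F.append(np.r_[s["wrist_force"],s["torque"],s["tool_pos"],s["width"]]); imaging.read_camera("top")
print(np.mean(F,0),np.std(F,0)); print(tool())
E
```

```text
[ 0.0628  0.5001 -0.0095  0.0265 -0.0473  0.0047  0.6418  0.0119  0.1255
  0.1369] [0.3321 0.4093 0.2815 0.0217 0.0395 0.0218 0.     0.     0.     0.002 ]
[[ 0.0003  0.9759  0.2184  0.6418]
 [-0.      0.2184 -0.9759  0.0119]
 [-1.      0.0003  0.0001  0.1255]
 [ 0.      0.      0.      1.    ]]
```

```bash
cat > step.py <<'E'
"step.py s_from s_to ds dx dy : rows (tool axes) for ring going along the rail; s measured from b1 along path; dx,dy world correction"
from h import *
import sys
a,b,ds,dx,dy=map(float,sys.argv[1:6]); z=float(sys.argv[6]) if len(sys.argv)>6 else .127
d=np.load("path.npz"); o=d["o"]; s0=np.interp(0,(o[:,1:3]-d["b1"])@d["u1"],o[:,0]) if 0 else .08
g=np.array([.6418,.0119])-(d["b1"]-.058*d["u1"]); yo=.0
F=[];
for i in range(3): F.append(monitor.read_state()["wrist_force"]); imaging.read_camera("top")
T=tool(); sv=np.arange(a,b+1e-9,ds)[1:] if abs(ds)<abs(b-a)-1e-9 else [b]
r=np.interp(a+s0,o[:,0],o[:,3]); t=np.array([-np.sin(r),np.cos(r)]); n=np.array([-np.cos(r),-np.sin(r)])
c=np.array([np.interp(a+s0,o[:,0],o[:,k]) for k in(1,2)])+g+[dx,dy]
f=np.mean(F,0); print("t",monitor.read_state()["time"],"F",f,"along",f[:2]@t,"left",f[:2]@n,"| pos err along,left mm",(T[:2,3]-c)@t*1e3,(T[:2,3]-c)@n*1e3,"yaw err",np.arctan2(T[1,1],T[0,1])-r,"z",T[2,3])
for s in sv:
    x,y,r=[np.interp(s+s0,o[:,0],o[:,k]) for k in(1,2,3)]
    q=delta([x+g[0]+dx,y+g[1]+dy,z],down(r)); print(f"s={s*1e3:.1f} yaw {r:.3f}","["+", ".join(f"{v:.4f}" for v in q)+", 5],")
print("collar side: b2 at s",np.linalg.norm(d["b2"]-d["b1"])-2*(2*.02*np.tan(np.radians(37.5))-.02*np.radians(75))+0)
E
python3 step.py -.058 -.028 .006 0 0
```

```text
t 6.3 F [ 0.6827  0.313  -0.4907] along 0.15614202168946337 left -0.7346801809431381 | pos err along,left mm 0.04627470221198687 0.026154135895789476 yaw err -0.00034626042933130763 z 0.1255102266825456
s=-52.0 yaw 0.220 [-0.0015, 0.0000, -0.0060, -0.0003, 0.0001, -0.0004, 5],
s=-46.0 yaw 0.220 [-0.0015, 0.0000, -0.0120, -0.0003, 0.0001, -0.0004, 5],
s=-40.0 yaw 0.221 [-0.0015, 0.0000, -0.0180, -0.0003, 0.0001, -0.0004, 5],
s=-34.0 yaw 0.220 [-0.0015, 0.0000, -0.0240, -0.0003, 0.0001, -0.0004, 5],
s=-28.0 yaw 0.221 [-0.0015, 0.0000, -0.0300, -0.0003, 0.0001, -0.0004, 5],
collar side: b2 at s 0.0840620750203095
```

Emit:
jog_arm([
  [-0.0007,0,0,0,0,0,5],
  [-0.0015,0,0,0,0,0,5],
  [-0.0015,0,-0.003,0,0,0,5],
  [-0.0015,0,-0.006,0,0,0,5],
  [-0.0015,0,-0.009,0,0,0,5],
  [-0.0015,0,-0.012,0,0,0,5],
  [-0.0015,0,-0.015,0,0,0,5],
  [-0.0015,0,-0.018,0,0,0,5],
  [-0.0015,0,-0.021,0,0,0,5],
  [-0.0015,0,-0.024,0,0,0,5],
  [-0.0015,0,-0.027,0,0,0,5],
  [-0.0015,0,-0.03,0,0,0,5],
  [-0.0015,0,-0.03,0,0,0,5],
])

```text
time: 7.6
tool_pos: [0.6351, 0.0416, 0.127]
tcp_rot: [1.045, 1.305, -1.045]
wrist_force: [-0.2, -0.7, -1.0]
width: 0.138
```

```bash
python3 step.py -.028 -.020 .002 0 0; python3 - <<'E'
from h import *
im,p,T=shoot("wrist","w5"); cv2.imwrite("pics/w5b.png",cv2.resize(im[60:320,100:400],None,fx=2.3,fy=2.3,interpolation=2))
E
```

```text
t 7.75 F [ 0.0555 -0.3488 -1.0948] along -0.35253751373911524 left 0.022154053893286337 | pos err along,left mm -0.011538440348089053 -0.0047300327833652974 yaw err -0.00024841198077998894 z 0.12704700751873274
s=-26.0 yaw 0.220 [0.0000, -0.0000, -0.0020, -0.0002, 0.0002, -0.0004, 5],
s=-24.0 yaw 0.220 [0.0000, -0.0000, -0.0040, -0.0002, 0.0002, -0.0004, 5],
s=-22.0 yaw 0.221 [0.0000, -0.0000, -0.0060, -0.0005, 0.0002, -0.0004, 5],
s=-20.0 yaw 0.230 [0.0000, -0.0000, -0.0080, -0.0101, 0.0002, -0.0004, 5],
collar side: b2 at s 0.0840620750203095
```

View pics/w5b.png

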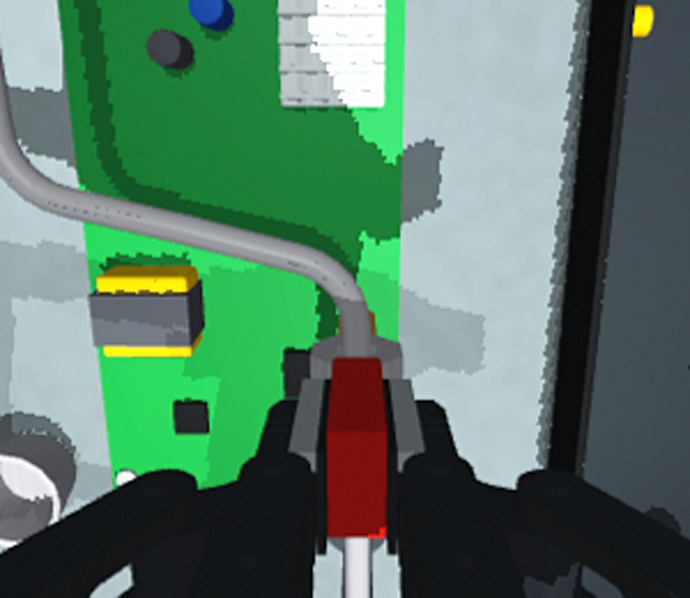

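```bash
python3 - <<'E'
from rail import *
im=cv2.imread("pics/w5.png"); p=imaging.camera_params("wrist"); T=np.load("pics/w5.npy"); d=np.load("path.npz"); u1=d["u1"]
Q=lambda x,y:(100+x/2.3-.3,60+y/2.3-.3)
l2=leg(im,p,T,Q(292,258),Q(205,234),hw=12,lim=(9,17))
f=ray([[254.8,247.],[254.8,293.3]],.1565,p,T).mean(0)[:2]; print("fin",f,"tcp",tool()[:2,3])
b=meet((f,u1),l2); print("fin to b1 along",(b-f)@u1)
b=meet((f,u1),(l2[0],np.array([-np.sin(1.5295),np.cos(1.5295)]))); print("with model angle",(b-f)@u1)
E
```

```text
leg n 40 40 rms 5.843252469371641e-05 c [0.6007 0.07  ] ang(y-axis) 1.5345772367589845
fin [0.6366 0.0404] tcp [0.6352 0.0411]
fin to b1 along 0.02922734256758364
with model angle 0.029072123736436594
```

```bash
python3 step.py -.028 -.008 .002 -.0001 .0004
```

```text
t 7.95 F [-0.4774 -0.2725 -1.0361] along -0.16147480183162027 left 0.5254510461828776 | pos err along,left mm -0.5376746457881826 0.02912522047369999 yaw err -0.0005359459278584111 z 0.12701217985058613
s=-26.0 yaw 0.220 [0.0000, 0.0000, -0.0025, -0.0005, 0.0001, -0.0003, 5],
s=-24.0 yaw 0.220 [0.0000, 0.0000, -0.0045, -0.0005, 0.0001, -0.0003, 5],
s=-22.0 yaw 0.221 [0.0000, 0.0000, -0.0065, -0.0008, 0.0001, -0.0003, 5],
s=-20.0 yaw 0.230 [0.0000, -0.0000, -0.0085, -0.0104, 0.0001, -0.0003, 5],
s=-18.0 yaw 0.254 [0.0000, -0.0001, -0.0105, -0.0342, 0.0001, -0.0003, 5],
s=-16.0 yaw 0.292 [0.0000, -0.0002, -0.0125, -0.0723, 0.0001, -0.0003, 5],
s=-14.0 yaw 0.345 [0.0000, -0.0004, -0.0145, -0.1247, 0.0001, -0.0003, 5],
s=-12.0 yaw 0.411 [0.0000, -0.0008, -0.0164, -0.1914, 0.0001, -0.0003, 5],
s=-10.0 yaw 0.493 [0.0000, -0.0013, -0.0183, -0.2726, 0.0001, -0.0003, 5],
s=-8.0 yaw 0.588 [0.0000, -0.0019, -0.0202, -0.3679, 0.0002, -0.0003, 5],
collar side: b2 at s 0.0840620750203095
```

Emit:
jog_arm([
  [0,0,-0.0025,-0.0005,0,0,5],
  [0,0,-0.0045,-0.0005,0,0,5],
  [0,0,-0.0065,-0.0008,0,0,5],
  [0,0,-0.0085,-0.0104,0,0,5],
  [0,-0.0001,-0.0105,-0.0342,0,0,5],
  [0,-0.0002,-0.0125,-0.0723,0,0,5],
  [0,-0.0004,-0.0145,-0.1247,0,0,5],
  [0,-0.0008,-0.0164,-0.1914,0,0,5],
  [0,-0.0008,-0.0164,-0.1914,0,0,5],
])

```text
time: 8.85
tool_pos: [0.6307, 0.0572, 0.1269]
tcp_rot: [0.9, 1.377, -0.9]
wrist_force: [-0.2, 0.3, -1.8]
width: 0.136
```

```bash
python3 step.py -.012 .000 .0015 -.0001 .0004
```

```text
t 9.0 F [ 0.1543  0.4036 -1.88  ] along 0.3082172204063349 left -0.3027669182037048 | pos err along,left mm 0.02870404924787105 -0.0026377913353324246 yaw err -0.000813385645352438 z 0.12701751139112388
s=-10.5 yaw 0.471 [0.0000, -0.0001, -0.0014, -0.0604, 0.0002, -0.0003, 5],
s=-9.0 yaw 0.539 [0.0000, -0.0002, -0.0029, -0.1280, 0.0002, -0.0003, 5],
s=-7.5 yaw 0.613 [0.0000, -0.0005, -0.0043, -0.2023, 0.0002, -0.0003, 5],
s=-6.0 yaw 0.688 [0.0000, -0.0008, -0.0057, -0.2773, 0.0002, -0.0003, 5],
s=-4.5 yaw 0.763 [0.0000, -0.0013, -0.0071, -0.3523, 0.0003, -0.0003, 5],
s=-3.0 yaw 0.838 [0.0000, -0.0018, -0.0085, -0.4273, 0.0003, -0.0003, 5],
s=-1.5 yaw 0.913 [0.0000, -0.0025, -0.0098, -0.5023, 0.0003, -0.0003, 5],
s=-0.0 yaw 0.988 [0.0000, -0.0032, -0.0110, -0.5773, 0.0003, -0.0003, 5],
collar side: b2 at s 0.0840620750203095
```

Emit:
jog_arm([
  [0,-0.0001,-0.0014,-0.0604,0,0,5],
  [0,-0.0002,-0.0029,-0.128,0,0,5],
  [0,-0.0005,-0.0043,-0.2023,0,0,5],
  [0,-0.0008,-0.0057,-0.2773,0,0,5],
  [0,-0.0013,-0.0071,-0.3523,0,0,5],
  [0,-0.0013,-0.0071,-0.3523,0,0,5],
])

```text
time: 9.6
tool_pos: [0.6268, 0.0629, 0.127]
tcp_rot: [0.632, 1.477, -0.632]
wrist_force: [-0.7, 0.5, -0.4]
width: 0.134
```

```bash
python3 step.py -.0045 .008 .0015 -.0001 .0004
```

```text
t 9.75 F [-0.5964  0.0656 -0.9113] along 0.4595226104494407 left 0.3857851079532829 | pos err along,left mm -0.16473019307006276 0.036028295456814644 yaw err -0.0018723594472516147 z 0.12705658984843657
s=-3.0 yaw 0.838 [0.0001, -0.0000, -0.0016, -0.0769, 0.0005, -0.0003, 5],
s=-1.5 yaw 0.913 [0.0001, -0.0002, -0.0031, -0.1519, 0.0005, -0.0003, 5],
s=0.0 yaw 0.988 [0.0001, -0.0005, -0.0045, -0.2269, 0.0005, -0.0002, 5],
s=1.5 yaw 1.063 [0.0001, -0.0008, -0.0059, -0.3019, 0.0005, -0.0002, 5],
s=3.0 yaw 1.138 [0.0001, -0.0013, -0.0073, -0.3769, 0.0005, -0.0002, 5],
s=4.5 yaw 1.212 [0.0001, -0.0019, -0.0086, -0.4511, 0.0005, -0.0002, 5],
s=6.0 yaw 1.280 [0.0001, -0.0026, -0.0099, -0.5187, 0.0005, -0.0002, 5],
s=7.5 yaw 1.339 [0.0001, -0.0033, -0.0112, -0.5781, 0.0005, -0.0002, 5],
collar side: b2 at s 0.0840620750203095
```

Emit:
jog_arm([
  [0,0,-0.0016,-0.0769,0,0,5],
  [0,-0.0002,-0.0031,-0.1519,0,0,5],
  [0,-0.0005,-0.0045,-0.2269,0,0,5],
  [0,-0.0008,-0.0059,-0.3019,0,0,5],
  [0,-0.0013,-0.0073,-0.3769,0,0,5],
  [0,-0.0013,-0.0073,-0.3769,0,0,5],
])

```text
time: 10.35
tool_pos: [0.6209, 0.0671, 0.127]
tcp_rot: [0.34, 1.543, -0.34]
wrist_force: [-0.1, 0.5, -0.8]
width: 0.134
```

```bash
python3 step.py .003 .022 .0015 -.0001 .0004
```

```text
t 10.5 F [ 0.1155  0.1983 -1.2352] along -0.02166133375757825 left -0.2284416795481141 | pos err along,left mm -0.08470356273308251 -0.02309892349017739 yaw err -0.0021143120149569317 z 0.12706004848866337
s=4.5 yaw 1.212 [0.0001, -0.0001, -0.0015, -0.0763, 0.0007, -0.0001, 5],
s=6.0 yaw 1.280 [0.0001, -0.0002, -0.0030, -0.1439, 0.0007, -0.0001, 5],
s=7.5 yaw 1.339 [0.0001, -0.0004, -0.0044, -0.2034, 0.0007, -0.0001, 5],
s=9.0 yaw 1.390 [0.0001, -0.0008, -0.0059, -0.2547, 0.0007, -0.0001, 5],
s=10.5 yaw 1.434 [0.0001, -0.0011, -0.0073, -0.2980, 0.0007, -0.0000, 5],
s=12.0 yaw 1.469 [0.0001, -0.0016, -0.0087, -0.3332, 0.0007, -0.0000, 5],
s=13.5 yaw 1.496 [0.0001, -0.0021, -0.0101, -0.3603, 0.0007, -0.0000, 5],
s=15.0 yaw 1.515 [0.0001, -0.0026, -0.0115, -0.3795, 0.0007, -0.0000, 5],
s=16.5 yaw 1.526 [0.0001, -0.0031, -0.0129, -0.3906, 0.0007, -0.0000, 5],
s=18.0 yaw 1.529 [0.0001, -0.0037, -0.0143, -0.3938, 0.0007, -0.0000, 5],
s=19.5 yaw 1.529 [0.0000, -0.0043, -0.0157, -0.3938, 0.0007, -0.0000, 5],
s=21.0 yaw 1.529 [0.0000, -0.0048, -0.0171, -0.3938, 0.0007, -0.0000, 5],
collar side: b2 at s 0.0840620750203095
```

Emit:
jog_arm([
  [0,-0.0001,-0.0015,-0.0763,0,0,5],
  [0,-0.0002,-0.003,-0.1439,0,0,5],
  [0,-0.0004,-0.0044,-0.2034,0,0,5],
  [0,-0.0008,-0.0059,-0.2547,0,0,5],
  [0,-0.0011,-0.0073,-0.298,0,0,5],
  [0,-0.0016,-0.0087,-0.3332,0,0,5],
  [0,-0.0021,-0.0101,-0.3603,0,0,5],
  [0,-0.0026,-0.0115,-0.3795,0,0,5],
  [0,-0.0031,-0.0129,-0.3906,0,0,5],
  [0,-0.0037,-0.0143,-0.3938,0,0,5],
  [0,-0.0037,-0.0143,-0.3938,0,0,5],
])

```text
time: 11.6
tool_pos: [0.6063, 0.0698, 0.127]
tcp_rot: [0.032, 1.57, -0.033]
wrist_force: [-0.5, -0.7, -1.6]
width: 0.134
```

```bash
python3 step.py .018 .046 .003 -.0001 .0004; python3 - <<'E'
from h import *
im,p,T=shoot("wrist","w6"); cv2.imwrite("pics/w6b.png",cv2.resize(im[60:320,100:400],None,fx=2.3,fy=2.3,interpolation=2))
E
```

```text
t 11.75 F [ 0.2721 -0.612  -1.5745] along -0.2971476522318116 left 0.6002744682030504 | pos err along,left mm -0.10979589937738929 0.021557865827428257 yaw err -0.00011819026886006334 z 0.12712137340150645
s=21.0 yaw 1.529 [0.0001, 0.0000, -0.0031, -0.0001, 0.0008, 0.0001, 5],
s=24.0 yaw 1.529 [0.0001, 0.0000, -0.0061, -0.0001, 0.0008, 0.0001, 5],
s=27.0 yaw 1.529 [0.0001, 0.0000, -0.0091, -0.0001, 0.0008, 0.0001, 5],
s=30.0 yaw 1.529 [0.0001, 0.0000, -0.0121, -0.0001, 0.0008, 0.0001, 5],
s=33.0 yaw 1.529 [0.0001, 0.0000, -0.0151, -0.0001, 0.0008, 0.0001, 5],
s=36.0 yaw 1.532 [0.0001, 0.0000, -0.0181, -0.0031, 0.0008, 0.0001, 5],
s=39.0 yaw 1.538 [0.0001, -0.0000, -0.0211, -0.0086, 0.0008, 0.0001, 5],
s=42.0 yaw 1.544 [0.0001, -0.0000, -0.0241, -0.0142, 0.0008, 0.0001, 5],
s=45.0 yaw 1.549 [0.0001, -0.0001, -0.0271, -0.0198, 0.0008, 0.0001, 5],
collar side: b2 at s 0.0840620750203095
```

View pics/w6b.png

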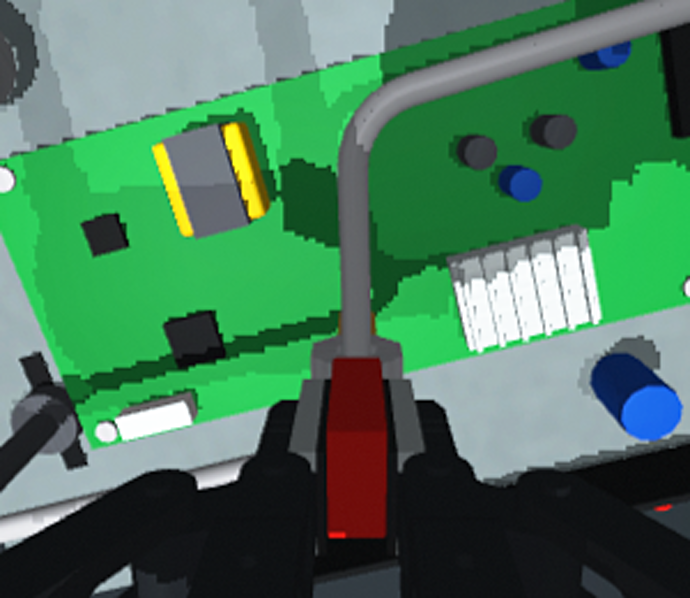

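```bash
python3 - <<'E'
from rail import *
im=cv2.imread("pics/w6.png"); p=imaging.camera_params("wrist"); T=np.load("pics/w6.npy"); d=np.load("path.npz")
Q=lambda x,y:(100+x/2.3-.3,60+y/2.3-.3)
l2=leg(im,p,T,Q(356,310),Q(354,170),hw=12,lim=(8,17)); l3=leg(im,p,T,Q(430,83),Q(640,15),hw=12,lim=(7,17))
Tt=T@np.linalg.inv(p["T_tool_cam"]); y=-Tt[:2,2]; y/=np.linalg.norm(y)
f=ray([[254.8,247.],[254.8,293.3]],.1565,p,T).mean(0)[:2]
b=meet(l2,l3); print("fin->b2 along tool",(b-f)@y,"left",(b-f)@[-y[1],y[0]],"tool yaw",np.arctan2(-y[0],y[1]),"angle between legs",np.arctan2(-l2[1][0],l2[1][1])-np.arctan2(-l3[1][0],l3[1][1]))
print("rail lateral at near end vs fin",(l2[0]-f)@[-y[1],y[0]])
o=d["o"]; c=np.array([np.interp(.098,o[:,0],o[:,k]) for k in(1,2)]); r=np.interp(.098,o[:,0],o[:,3]); t=np.array([-np.sin(r),np.cos(r)])
print("path: ",(d["b2"]-c)@t,(d["b2"]-c)@[-t[1],t[0]])
E
```

```text
leg n 40 40 rms 6.68189533392036e-05 c [0.5708 0.0708] ang(y-axis) 1.5574357470273654
leg n 40 40 rms 3.441184275582028e-05 c [0.5255 0.1172] ang(y-axis) 0.24471376204452278
fin->b2 along tool 0.07182674327484864 left 0.0016456060548107265 tool yaw 1.5293788522983047 angle between legs 1.3127219849828426
rail lateral at near end vs fin 0.0006967509781482353
path:  0.07056702913361361 0.0012263018566587396
```

Emit:
jog_arm([
  [0,0,-0.0031,0,0,0,5],
  [0,0,-0.0061,0,0,0,5],
  [0,0,-0.0091,0,0,0,5],
  [0,0,-0.0121,0,0,0,5],
  [0,0,-0.0151,0,0,0,5],
  [0,0,-0.0181,-0.003,0,0,5],
  [0,0,-0.0211,-0.0086,0,0,5],
  [0,0,-0.0211,-0.0086,0,0,5],
])

```text
time: 12.6
tool_pos: [0.585, 0.0707, 0.127]
tcp_rot: [0.025, 1.57, -0.026]
wrist_force: [0.4, 0.2, -1.2]
width: 0.133
```

```bash
python3 step.py .039 .06 .003 -.0001 .0004
```

```text
t 12.75 F [ 0.3355  0.1833 -1.9521] along -0.3293149105801539 left -0.19418973821166038 | pos err along,left mm -0.1535903285246256 -0.001260720744265519 yaw err -2.5739446587458303e-05 z 0.1271938691837694
s=42.0 yaw 1.544 [0.0002, -0.0000, -0.0032, -0.0056, 0.0011, 0.0001, 5],
s=45.0 yaw 1.549 [0.0002, -0.0000, -0.0062, -0.0112, 0.0011, 0.0001, 5],
s=48.0 yaw 1.555 [0.0002, -0.0001, -0.0092, -0.0167, 0.0011, 0.0001, 5],
s=51.0 yaw 1.555 [0.0002, -0.0001, -0.0122, -0.0175, 0.0011, 0.0001, 5],
s=54.0 yaw 1.555 [0.0002, -0.0002, -0.0152, -0.0175, 0.0011, 0.0001, 5],
s=57.0 yaw 1.555 [0.0002, -0.0002, -0.0182, -0.0175, 0.0011, 0.0001, 5],
s=60.0 yaw 1.555 [0.0002, -0.0003, -0.0212, -0.0175, 0.0011, 0.0001, 5],
collar side: b2 at s 0.0840620750203095
```

Emit:
jog_arm([
  [0.0002,0,-0.0032,-0.0056,0.001,0,5],
  [0.0002,0,-0.0062,-0.0112,0.001,0,5],
  [0.0002,-0.0001,-0.0092,-0.0167,0.001,0,5],
  [0.0002,-0.0001,-0.0122,-0.0175,0.001,0,5],
  [0.0002,-0.0002,-0.0152,-0.0175,0.001,0,5],
  [0.0002,-0.0002,-0.0182,-0.0175,0.001,0,5],
  [0.0002,-0.0003,-0.0212,-0.0175,0.001,0,5],
  [0.0002,-0.0003,-0.0212,-0.0175,0.001,0,5],
])

```text
time: 13.55
tool_pos: [0.564, 0.0711, 0.1269]
tcp_rot: [0.012, 1.571, -0.012]
wrist_force: [-0.6, 0.5, -1.3]
width: 0.138
```

```bash
python3 step.py .06 .082 .002 -.0003 .0004; python3 - <<'E'
from rail import *
im,p,T=shoot("wrist","w7"); 
np.save("pics/w7t.npy",tool())
mn=im.min(2)
for r in (140,160,180,200): print(r,mn[r,235:276])
E
```

```text
t 13.7 F [-0.0128  0.1277 -1.5818] along 0.014753469659149148 left -0.1274896383890649 | pos err along,left mm -0.2545658692135986 -0.009168400527752722 yaw err -3.283790245101059e-05 z 0.12705833939504194
s=62.0 yaw 1.555 [0.0001, -0.0000, -0.0023, -0.0000, 0.0004, 0.0001, 5],
s=64.0 yaw 1.555 [0.0001, -0.0000, -0.0043, -0.0000, 0.0004, 0.0001, 5],
s=66.0 yaw 1.555 [0.0001, -0.0000, -0.0063, -0.0000, 0.0004, 0.0001, 5],
s=68.0 yaw 1.550 [0.0001, 0.0000, -0.0083, 0.0055, 0.0004, 0.0001, 5],
s=70.0 yaw 1.530 [0.0001, 0.0001, -0.0102, 0.0252, 0.0004, 0.0001, 5],
s=72.0 yaw 1.496 [0.0001, 0.0002, -0.0122, 0.0592, 0.0004, 0.0001, 5],
s=74.0 yaw 1.448 [0.0001, 0.0004, -0.0142, 0.1073, 0.0004, 0.0001, 5],
s=76.0 yaw 1.386 [0.0001, 0.0007, -0.0162, 0.1699, 0.0004, 0.0000, 5],
s=78.0 yaw 1.309 [0.0001, 0.0011, -0.0181, 0.2469, 0.0004, 0.0000, 5],
s=80.0 yaw 1.217 [0.0000, 0.0017, -0.0199, 0.3383, 0.0004, 0.0000, 5],
s=82.0 yaw 1.117 [0.0000, 0.0024, -0.0217, 0.4381, 0.0004, -0.0000, 5],
collar side: b2 at s 0.0840620750203095
140 [62 63 56 55 53 52 33 30 23 12 13 14 14 16 15 15 16 16 16 23 25 25 26 24
 23 25 24 24 24 25 25 24 25 23 25 25 24 24 23 24 24]
160 [14 14 16 16 15 13 16 15 15 15 13 16 15 14 14 15 14 14 15 15 16 15 13 16
 15 15 12 16 15 14 13 22 23 23 22 23 25 22 22 24 23]
180 [ 45  45  46  46  44  46  45  45  45  47  45  45  45  44  44  43  45  44
  43  44  62  80  86  92  95  97  98 100 100  99  96  95  94  92  91  90
  89  86  76  43  28]
200 [42 41 41 42 41 41 41 41 40 41 40 37 35 56 80 89 95 96 96 95 95 95 94 92
 89 83 40 19 56 47 26 20 19 20 20 21 20 19 44 46 44]
```

Emit:
jog_arm([
  [0,0,-0.0023,0,0,0,5],
  [0,0,-0.0043,0,0,0,5],
  [0,0,-0.0063,0,0,0,5],
  [0,0,-0.0083,0.0055,0,0,5],
  [0,0.0001,-0.0102,0.0252,0,0,5],
  [0,0.0002,-0.0122,0.0592,0,0,5],
  [0,0.0004,-0.0142,0.1073,0,0,5],
  [0,0.0007,-0.0162,0.1699,0,0,5],
  [0,0.0007,-0.0162,0.1699,0,0,5],
])

```text
time: 14.65
tool_pos: [0.5481, 0.0721, 0.127]
tcp_rot: [0.146, 1.566, -0.146]
wrist_force: [0.3, 0.7, -2.3]
width: 0.137
```

```bash
python3 step.py .076 .089 .0015 -.0003 .0004
```

```text
t 14.8 F [-0.2405  0.2057 -1.934 ] along 0.2742828764637975 left -0.15786534340570182 | pos err along,left mm -0.06840018288530576 -0.02616758766346257 yaw err 0.0008914234784056507 z 0.1270877817969461
s=77.5 yaw 1.329 [0.0001, 0.0000, -0.0015, 0.0573, 0.0006, -0.0001, 5],
s=79.0 yaw 1.265 [0.0001, 0.0002, -0.0030, 0.1218, 0.0006, -0.0001, 5],
s=80.5 yaw 1.192 [0.0001, 0.0004, -0.0044, 0.1941, 0.0006, -0.0001, 5],
s=82.0 yaw 1.117 [0.0001, 0.0008, -0.0059, 0.2691, 0.0006, -0.0001, 5],
s=83.5 yaw 1.042 [0.0001, 0.0012, -0.0072, 0.3441, 0.0006, -0.0001, 5],
s=85.0 yaw 0.967 [0.0001, 0.0018, -0.0086, 0.4191, 0.0005, -0.0002, 5],
s=86.5 yaw 0.892 [0.0001, 0.0024, -0.0099, 0.4941, 0.0005, -0.0002, 5],
s=88.0 yaw 0.817 [0.0001, 0.0031, -0.0111, 0.5691, 0.0005, -0.0002, 5],
collar side: b2 at s 0.0840620750203095
```

Emit:
jog_arm([
  [0,0,-0.0015,0.0573,0,0,5],
  [0,0.0002,-0.003,0.1218,0,0,5],
  [0,0.0004,-0.0044,0.1941,0,0,5],
  [0,0.0008,-0.0059,0.2691,0,0,5],
  [0,0.0012,-0.0072,0.3441,0,0,5],
  [0,0.0018,-0.0086,0.4191,0,0,5],
  [0,0.0018,-0.0086,0.4191,0,0,5],
])

```text
time: 15.5
tool_pos: [0.5403, 0.0754, 0.1271]
tcp_rot: [0.472, 1.518, -0.472]
wrist_force: [0.9, 0.6, -1.4]
width: 0.134
```

```bash
python3 step.py .085 .098 .0015 -.0003 .0004
```

```text
t 15.65 F [ 0.2711  0.2906 -1.1326] along -0.058273489588288194 left -0.3931154807545289 | pos err along,left mm -0.0864784365421331 -0.09275214462897922 yaw err 0.0018774589962492483 z 0.12711822825327254
s=86.5 yaw 0.892 [0.0001, -0.0000, -0.0015, 0.0769, 0.0007, -0.0003, 5],
s=88.0 yaw 0.817 [0.0001, 0.0001, -0.0030, 0.1519, 0.0006, -0.0004, 5],
s=89.5 yaw 0.742 [0.0001, 0.0004, -0.0044, 0.2269, 0.0006, -0.0004, 5],
s=91.0 yaw 0.667 [0.0001, 0.0008, -0.0058, 0.3019, 0.0006, -0.0004, 5],
s=92.5 yaw 0.592 [0.0001, 0.0013, -0.0072, 0.3768, 0.0006, -0.0004, 5],
s=94.0 yaw 0.522 [0.0001, 0.0018, -0.0085, 0.4475, 0.0006, -0.0005, 5],
s=95.5 yaw 0.459 [0.0001, 0.0025, -0.0098, 0.5101, 0.0006, -0.0005, 5],
s=97.0 yaw 0.405 [0.0001, 0.0032, -0.0111, 0.5647, 0.0006, -0.0005, 5],
collar side: b2 at s 0.0840620750203095
```

Emit:
jog_arm([
  [0,0,-0.0015,0.0769,0,0,5],
  [0,0.0001,-0.003,0.1519,0,0,5],
  [0,0.0004,-0.0044,0.2269,0,0,5],
  [0,0.0008,-0.0058,0.3019,0,0,5],
  [0,0.0013,-0.0072,0.3768,0,0,5],
  [0,0.0018,-0.0085,0.4475,0,0,5],
  [0,0.0018,-0.0085,0.4475,0,0,5],
])

```text
time: 16.35
tool_pos: [0.5346, 0.0817, 0.1271]
tcp_rot: [0.816, 1.411, -0.816]
wrist_force: [-0.6, 0.4, -0.8]
width: 0.138
```

```bash
python3 step.py .094 .115 .0015 -.0003 .0004
```

```text
t 16.5 F [-0.1983 -0.3285 -1.2274] along -0.18597267582651925 left 0.33560526510322974 | pos err along,left mm -0.13967654921688877 -0.04855879798539445 yaw err 0.0020371311015865423 z 0.1271300702395103
s=95.5 yaw 0.459 [0.0001, -0.0000, -0.0016, 0.0647, 0.0005, -0.0006, 5],
s=97.0 yaw 0.405 [0.0001, 0.0001, -0.0031, 0.1192, 0.0005, -0.0007, 5],
s=98.5 yaw 0.358 [0.0001, 0.0003, -0.0045, 0.1656, 0.0005, -0.0007, 5],
s=100.0 yaw 0.320 [0.0001, 0.0005, -0.0060, 0.2039, 0.0005, -0.0007, 5],
s=101.5 yaw 0.290 [0.0001, 0.0008, -0.0075, 0.2341, 0.0005, -0.0007, 5],
s=103.0 yaw 0.267 [0.0001, 0.0012, -0.0089, 0.2564, 0.0005, -0.0007, 5],
s=104.5 yaw 0.253 [0.0001, 0.0015, -0.0104, 0.2706, 0.0005, -0.0007, 5],
s=106.0 yaw 0.247 [0.0001, 0.0019, -0.0118, 0.2769, 0.0005, -0.0007, 5],
s=107.5 yaw 0.247 [0.0001, 0.0023, -0.0133, 0.2772, 0.0005, -0.0007, 5],
s=109.0 yaw 0.247 [0.0001, 0.0027, -0.0147, 0.2772, 0.0005, -0.0007, 5],
s=110.5 yaw 0.246 [0.0001, 0.0032, -0.0161, 0.2772, 0.0005, -0.0007, 5],
s=112.0 yaw 0.247 [0.0001, 0.0036, -0.0176, 0.2772, 0.0005, -0.0007, 5],
s=113.5 yaw 0.247 [0.0001, 0.0040, -0.0190, 0.2772, 0.0005, -0.0007, 5],
s=115.0 yaw 0.247 [0.0001, 0.0044, -0.0205, 0.2772, 0.0005, -0.0007, 5],
collar side: b2 at s 0.0840620750203095
```

Emit:
jog_arm([
  [0,0,-0.0016,0.0647,0,0,5],
  [0,0.0001,-0.0031,0.1192,0,0,5],
  [0,0.0003,-0.0045,0.1656,0,0,5],
  [0,0.0005,-0.006,0.2039,0,0,5],
  [0,0.0008,-0.0075,0.2341,0,0,5],
  [0,0.0012,-0.0089,0.2564,0,0,5],
  [0,0.0015,-0.0104,0.2706,0,0,5],
  [0,0.0019,-0.0118,0.2769,0,0,5],
  [0,0.0023,-0.0133,0.2772,0,0,5],
  [0,0.0027,-0.0147,0.2772,0,0,5],
  [0,0.0027,-0.0147,0.2772,0,0,5],
])

```text
time: 17.6
tool_pos: [0.5296, 0.0958, 0.1271]
tcp_rot: [1.026, 1.315, -1.025]
wrist_force: [-0.5, -0.1, -1.4]
width: 0.136
```

```bash
python3 step.py .109 .169 .006 -.0003 .0004;  python3 - <<'E'
from h import *
im,p,T=shoot("wrist","w8"); cv2.imwrite("pics/w8b.png",cv2.resize(im[60:320,100:400],None,fx=2.3,fy=2.3,interpolation=2))
d=np.load("path.npz"); print("collar edge guess: s =",(.09827+(.0931-.00904-0) ) )
E
```

```text
t 17.75 F [ 0.0166 -0.149  -1.663 ] along -0.1485383211177203 left 0.020240022591401546 | pos err along,left mm -0.03344267250511827 0.04080854507244382 yaw err 0.00017476968908330948 z 0.12713605838526074
s=115.0 yaw 0.247 [0.0001, 0.0000, -0.0060, 0.0002, 0.0004, -0.0008, 5],
s=121.0 yaw 0.246 [0.0001, 0.0000, -0.0120, 0.0002, 0.0004, -0.0008, 5],
s=127.0 yaw 0.246 [0.0001, 0.0000, -0.0180, 0.0002, 0.0004, -0.0008, 5],
s=133.0 yaw 0.247 [0.0001, 0.0000, -0.0240, 0.0002, 0.0004, -0.0008, 5],
s=139.0 yaw 0.247 [0.0001, 0.0000, -0.0300, 0.0002, 0.0004, -0.0008, 5],
s=145.0 yaw 0.246 [0.0001, 0.0000, -0.0360, 0.0002, 0.0004, -0.0008, 5],
s=151.0 yaw 0.246 [0.0001, 0.0000, -0.0420, 0.0002, 0.0004, -0.0008, 5],
s=157.0 yaw 0.247 [0.0001, 0.0000, -0.0480, 0.0002, 0.0004, -0.0008, 5],
s=163.0 yaw 0.246 [0.0001, 0.0001, -0.0540, 0.0002, 0.0004, -0.0008, 5],
s=169.0 yaw 0.247 [0.0001, 0.0001, -0.0600, 0.0002, 0.0004, -0.0008, 5],
collar side: b2 at s 0.0840620750203095
collar edge guess: s = 0.18233
```

View pics/w8b.png

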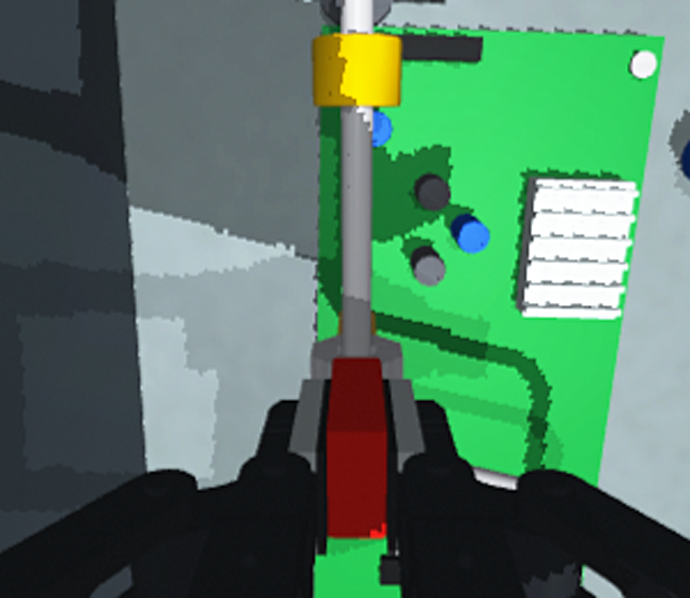

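```bash
python3 - <<'E'
from h import *
im=cv2.imread("pics/w8.png"); p=imaging.camera_params("wrist"); T=np.load("pics/w8.npy"); Tt=T@np.linalg.inv(p["T_tool_cam"])
g=cv2.cvtColor(im,cv2.COLOR_BGR2HSV); ye=(g[...,1]>150)&(abs(g[...,0].astype(int)-26)<7)
for c in (240,246,252,258,264,270):
    r=np.flatnonzero(ye[:160,c]); e=r.max()+.5
    print(c,r.min(),e,[ (np.linalg.inv(Tt)@np.r_[ray([[c,e]],z,p,T)[0],1])[2] for z in(.111,.105,.1)])
f=ray([[254.8,247.],[254.8,293.3]],.1565,p,T).mean(0); print((np.linalg.inv(Tt)@np.r_[f,1])[:3])
E
```

```text
240 76 105.5 [np.float64(-0.0713336739280849), np.float64(-0.07137028267201), np.float64(-0.07140078995861428)]
246 74 105.5 [np.float64(-0.07133222710561468), np.float64(-0.07136878119075923), np.float64(-0.07139924292837972)]
252 75 105.5 [np.float64(-0.07133078015890995), np.float64(-0.07136727958058053), np.float64(-0.07139769576530608)]
258 75 105.5 [np.float64(-0.07132933308795467), np.float64(-0.07136577784145731), np.float64(-0.0713961484693762)]
264 74 105.5 [np.float64(-0.07132788589273284), np.float64(-0.07136427597337291), np.float64(-0.07139460104057305)]
270 75 105.5 [np.float64(-0.07132643857322846), np.float64(-0.0713627739763108), np.float64(-0.07139305347887945)]
[-0.0294  0.0012  0.0011]
```

Emit:
jog_arm([
  [0,0,-0.004,0,0,0,5],
  [0,0,-0.008,0,0,0,5],
  [0,0,-0.012,0,0.0004,-0.0008,5],
  [0,0,-0.016,0,0.0004,-0.0008,5],
  [0,0,-0.02,0,0.0004,-0.0008,5],
  [0,0,-0.024,0,0.0004,-0.0008,5],
  [0,0,-0.028,0,0.0004,-0.0008,5],
  [0,0,-0.032,0,0.0004,-0.0008,5],
  [0,0,-0.036,0,0.0004,-0.0008,5],
  [0,0,-0.04,0,0.0004,-0.0008,5],
  [0,0,-0.044,0,0.0004,-0.0008,5],
  [0,0,-0.048,0,0.0004,-0.0008,5],
  [0,0,-0.048,0,0.0004,-0.0008,5],
])

```text
time: 19.1
tool_pos: [0.5178, 0.1427, 0.1271]
tcp_rot: [1.025, 1.316, -1.025]
wrist_force: [-0.2, -0.5, -1.8]
width: 0.136
```

```bash
python3 step.py .157 .177 .002 -.0003 .0004;  python3 - <<'E'
from h import *
im,p,T=shoot("wrist","w9"); cv2.imwrite("pics/w9b.png",cv2.resize(im[120:320,150:360],None,fx=2.8,fy=2.8,interpolation=2))
Tt=T@np.linalg.inv(p["T_tool_cam"])
g=cv2.cvtColor(im,cv2.COLOR_BGR2HSV); ye=(g[...,1]>150)&(abs(g[...,0].astype(int)-26)<7)
for c in (236,240,246,252,258,264,270,274):
    r=np.flatnonzero(ye[120:240,c])
    if len(r): e=r.max()+120.5; print(c,r.min()+120,e,[ (np.linalg.inv(Tt)@np.r_[ray([[c,e]],z,p,T)[0],1])[2] for z in(.111,.1,.09)])
E
```

```text
t 19.25 F [-0.2913  0.0287 -1.6813] along 0.09892881978696134 left 0.2755206464065357 | pos err along,left mm -0.06880439854516895 0.04850019987032205 yaw err 0.0002677702641352975 z 0.12712171873885014
s=159.0 yaw 0.247 [0.0001, 0.0000, -0.0021, 0.0003, 0.0001, 0.0000, 5],
s=161.0 yaw 0.247 [0.0001, 0.0000, -0.0041, 0.0003, 0.0001, 0.0000, 5],
s=163.0 yaw 0.246 [0.0001, 0.0001, -0.0061, 0.0003, 0.0001, 0.0000, 5],
s=165.0 yaw 0.247 [0.0001, 0.0001, -0.0081, 0.0003, 0.0001, 0.0000, 5],
s=167.0 yaw 0.247 [0.0001, 0.0001, -0.0101, 0.0003, 0.0001, 0.0000, 5],
s=169.0 yaw 0.247 [0.0001, 0.0001, -0.0121, 0.0003, 0.0001, 0.0000, 5],
s=171.0 yaw 0.247 [0.0001, 0.0001, -0.0141, 0.0003, 0.0001, 0.0000, 5],
s=173.0 yaw 0.247 [0.0001, 0.0001, -0.0161, 0.0003, 0.0001, 0.0000, 5],
s=175.0 yaw 0.246 [0.0001, 0.0001, -0.0181, 0.0003, 0.0001, 0.0000, 5],
s=177.0 yaw 0.247 [0.0001, 0.0001, -0.0201, 0.0003, 0.0001, 0.0000, 5],
collar side: b2 at s 0.0840620750203095
240 160 188.5 [np.float64(-0.024810318839486784), np.float64(-0.021655347210384243), np.float64(-0.018787191183927437)]
246 159 189.5 [np.float64(-0.02419859184581445), np.float64(-0.02100125352399136), np.float64(-0.018094582322333963)]
252 163 190.5 [np.float64(-0.02358557422980337), np.float64(-0.020345779829961025), np.float64(-0.01740051219374067)]
258 163 190.5 [np.float64(-0.02358258133989921), np.float64(-0.020342579659933108), np.float64(-0.01739712358723669)]
264 159 189.5 [np.float64(-0.024189676097477214), np.float64(-0.020991720293061206), np.float64(-0.018084487743592198)]
270 161 187.5 [np.float64(-0.0254031785564523), np.float64(-0.022289266919331335), np.float64(-0.019458438158312247)]
```

View pics/w9b.png

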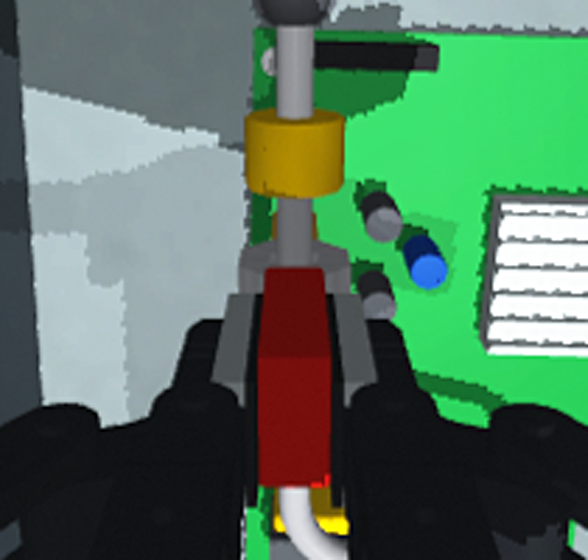

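Emit:
jog_arm([
  [0,0,-0.0025,0,0,0,5],
  [0,0,-0.005,0,0,0,5],
  [0,0,-0.0075,0,0,0,5],
  [0,0,-0.01,0,0,0,5],
  [0,0,-0.012,0,0,0,5],
  [0,0,-0.014,0,0,0,5],
  [0,0,-0.014,0,0,0,5],
])

```text
time: 20.0
tool_pos: [0.5145, 0.1559, 0.1271]
tcp_rot: [1.025, 1.316, -1.025]
wrist_force: [-0.4, -0.1, -1.6]
width: 0.14
```

```bash
python3 step.py .171 .176 .001 -.0003 .0004;  python3 - <<'E'
from h import *
im,p,T=shoot("wrist","w10"); cv2.imwrite("pics/w10b.png",cv2.resize(im[160:260,200:310],None,fx=5,fy=5,interpolation=2))
E
```

```text
t 20.15 F [-0.5646 -0.0547 -1.9176] along 0.08474525482983487 left 0.5609220426803143 | pos err along,left mm -0.15790416307288188 0.06338093667550021 yaw err 0.00017285191813143364 z 0.12710267032345643
s=172.0 yaw 0.247 [0.0001, 0.0001, -0.0012, 0.0002, 0.0002, 0.0001, 5],
s=173.0 yaw 0.247 [0.0001, 0.0001, -0.0022, 0.0002, 0.0002, 0.0001, 5],
s=174.0 yaw 0.247 [0.0001, 0.0001, -0.0032, 0.0002, 0.0002, 0.0001, 5],
s=175.0 yaw 0.246 [0.0001, 0.0001, -0.0042, 0.0002, 0.0002, 0.0001, 5],
s=176.0 yaw 0.246 [0.0001, 0.0001, -0.0052, 0.0002, 0.0002, 0.0001, 5],
collar side: b2 at s 0.0840620750203095
```

View pics/w10b.png

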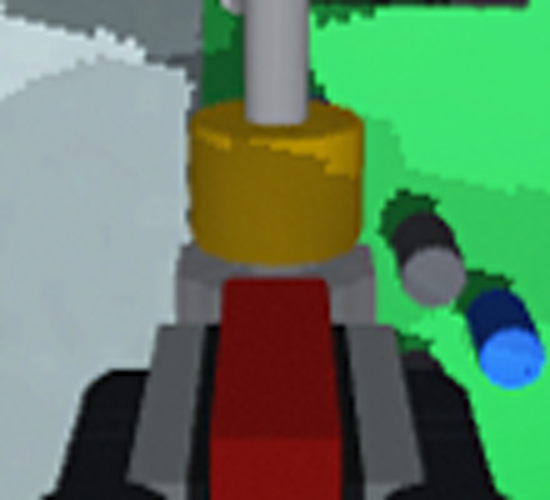

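Emit:
jog_arm([
  [0,0,-0.0004,0,0,0,5],
  [0,0,-0.0008,0,0,0,5],
  [0,0,-0.0012,0,0,0,5],
  [0,0,-0.0012,0,0,0,5],
])

```text
time: 20.6
tool_pos: [0.5143, 0.1568, 0.1271]
tcp_rot: [1.026, 1.316, -1.026]
wrist_force: [-0.3, -0.4, -2.1]
width: 0.141
```

```bash
python3 step.py .172 .176 .004 -.0003 .0004
```

```text
t 20.75 F [-0.3921 -0.5204 -2.0082] along -0.40903052733473844 left 0.5072385243975415 | pos err along,left mm 0.012408986955244393 0.03451127939620362 yaw err 0.00010646034927233594 z 0.1270964181109002
s=176.0 yaw 0.246 [0.0001, 0.0000, -0.0040, 0.0001, 0.0002, 0.0000, 5],
collar side: b2 at s 0.0840620750203095
```

Emit:
jog_arm([
  [0,0,-0.0003,0,0,0,5],
  [0,0,-0.0006,0,0,0,5],
  [0,0,-0.0006,0,0,0,5],
])

```text
time: 21.05
tool_pos: [0.5141, 0.1574, 0.1271]
tcp_rot: [1.026, 1.316, -1.026]
wrist_force: [-0.5, -1.2, -1.5]
width: 0.137
```

```bash
python3 step.py .1725 .176 .0035 -.0003 .0004
```

```text
t 21.2 F [-0.185  -0.4953 -1.1965] along -0.43521313738325107 left 0.30025791473782976 | pos err along,left mm 0.1195958191880585 0.044175987333086544 yaw err 0.00015296213385321278 z 0.12710206163516222
s=176.0 yaw 0.246 [0.0001, 0.0000, -0.0034, 0.0002, 0.0002, 0.0000, 5],
collar side: b2 at s 0.0840620750203095
```

Emit:
jog_arm([
  [0,0,-0.0002,0,0,0,5],
  [0,0,-0.0004,0,0,0,5],
  [0,0,-0.0004,0,0,0,5],
])

```text
time: 21.5
tool_pos: [0.514, 0.1578, 0.1271]
tcp_rot: [1.026, 1.316, -1.026]
wrist_force: [-0.9, 1.3, -0.8]
width: 0.136
```

```bash
python3 step.py .173 .176 .003 -.0003 .0004
```

```text
t 21.65 F [-0.1394 -0.1201 -1.0974] along -0.08247916886170799 left 0.1645119068397995 | pos err along,left mm -0.0009666548215181215 0.02796110133718973 yaw err 7.292596838137655e-05 z 0.12712616268515542
s=176.0 yaw 0.246 [0.0001, 0.0000, -0.0030, 0.0001, 0.0002, -0.0000, 5],
collar side: b2 at s 0.0840620750203095
```

Emit:
jog_arm([
  [0,0,-0.0002,0,0,0,5],
  [0,0,-0.0004,0,0,0,5],
  [0,0,-0.0004,0,0,0,5],
])

```text
time: 21.95
tool_pos: [0.5139, 0.1582, 0.1271]
tcp_rot: [1.025, 1.316, -1.026]
wrist_force: [-0.6, -0.4, -2.3]
width: 0.136
```

```bash
python3 step.py .1735 .176 .0025 -.0003 .0004
```

```text
t 22.1 F [-0.0137 -0.4124 -1.8565] along -0.39662483682185296 left 0.11395785307794148 | pos err along,left mm -0.08864619818319658 0.055320682477148095 yaw err 0.0001769599699838198 z 0.12711343714998294
s=176.0 yaw 0.246 [0.0001, 0.0001, -0.0026, 0.0002, 0.0002, 0.0000, 5],
collar side: b2 at s 0.0840620750203095
```

Emit:
jog_arm([
  [0,0,-0.0002,0,0,0,5],
  [0,0,-0.0004,0,0,0,5],
  [0,0,-0.0004,0,0,0,5],
])

```text
time: 22.4
tool_pos: [0.5138, 0.1585, 0.1271]
tcp_rot: [1.025, 1.316, -1.026]
wrist_force: [0.0, -0.6, -1.8]
width: 0.135
```

```bash
python3 step.py .174 .176 .002 -.0003 .0004
```

```text
t 22.55 F [ 0.2732 -0.7066 -2.0281] along -0.7518852812665197 left -0.09251638577048932 | pos err along,left mm -0.24444954447545483 0.05272475442873563 yaw err 0.00017998923294290647 z 0.12711329566831384
s=176.0 yaw 0.246 [0.0001, 0.0001, -0.0022, 0.0002, 0.0003, 0.0000, 5],
collar side: b2 at s 0.0840620750203095
```

Emit:
jog_arm([
  [0,0,-0.0002,0,0,0,5],
  [0,0,-0.0004,0,0,0,5],
  [0,0,-0.0004,0,0,0,5],
])

```text
time: 22.85
tool_pos: [0.5138, 0.1586, 0.1271]
tcp_rot: [1.025, 1.315, -1.026]
wrist_force: [1.1, -1.7, -1.1]
width: 0.134
```

```bash
python3 step.py .1745 .176 .0015 -.0003 .0004
```

```text
t 23.0 F [ 0.8176 -2.3022 -1.3115] along -2.4320736189903593 left -0.23113823496633792 | pos err along,left mm -0.6446166416364902 0.057682065172267316 yaw err 0.00026710510052302405 z 0.12711178451286473
s=176.0 yaw 0.246 [0.0001, 0.0001, -0.0021, 0.0003, 0.0008, 0.0001, 5],
collar side: b2 at s 0.0840620750203095
```

Contact is felt at the collar: about 2.4 N back along the leg, and the tool has stopped advancing. I lower the runner onto the rail and open the jaws.

Emit:
jog_arm([
  [0.0006,0,0,0,0,0,5],
  [0.0012,0,0,0,0,0,5],
  [0.0012,0,0,0,0,0,5],
  [0.0012,0,0,0,0,0,14],
  [0.0012,0,0,0,0,0,15],
  [0.0012,0,0,0,0,0,16],
  [0.0012,0,0,0,0,0,18],
  [0.0012,0,0,0,0,0,22],
  [0.0012,0,0,0,0,0,28],
  [0.0012,0,0,0,0,0,34],
  [0.0012,0,0,0,0,0,34],
  [0.0012,0,0,0,0,0,34],
])

```text
time: 24.2
tool_pos: [0.5138, 0.1586, 0.1259]
tcp_rot: [1.025, 1.315, -1.026]
wrist_force: [-0.4, -0.5, -0.9]
width: 0.341
```

```bash
python3 mid.py w11; python3 - <<'E'
from h import *
im=cv2.imread("pics/w11.png"); cv2.imwrite("pics/w11b.png",cv2.resize(im[160:260,200:310],None,fx=5,fy=5,interpolation=2))
E
```

```text
[[ 0.0001  0.9697  0.2442  0.5138]
 [-0.0008  0.2442 -0.9697  0.1586]
 [-1.     -0.0001  0.0008  0.1259]
 [ 0.      0.      0.      1.    ]] [ 0.3471  0.3059 -0.0752]
222 fin 245 265 255.0 pads 200 310 255.0 off mm 0.0
230 fin 244 266 255.0 pads 227 282 254.5 off mm 0.2608695652173913
240 fin 243 267 255.0 pads 228 278 253.0 off mm 0.96
250 fin 242 268 255.0 pads 228 282 255.0 off mm 0.0
260 fin 243 268 255.5 pads 228 282 255.0 off mm 0.23076923076923078
270 fin 243 268 255.5 pads 226 284 255.0 off mm 0.23076923076923078
285 fin 243 267 255.0 pads 223 286 254.5 off mm 0.24
```

Emit:
jog_arm([
  [-0.01,0,0,0,0,0,34],
  [-0.025,0,0,0,0,0,34],
  [-0.045,0,0,0,0,0,34],
  [-0.07,0,0,0,0,0,34],
  [-0.1,0,0,0,0,0,34],
  [-0.12,0,0,0,0,0,34],
  [-0.12,0,0,0,0,0,34],
  [-0.12,0,0,0,0,0,34],
])

```text
time: 25.05
tool_pos: [0.5143, 0.1588, 0.2473]
tcp_rot: [1.026, 1.314, -1.024]
wrist_force: [-1.3, 0.5, -0.3]
width: 0.334
```

```bash
python3 - <<'E'
from h import *
d=np.load("path.npz"); u3=d["u3"]; n=np.array([-u3[1],u3[0]])
def comp(m,lo=40):
    k,l,s,c=cv2.connectedComponentsWithStats(m.astype(np.uint8)); return [(s[i],c[i],l==i) for i in range(1,k) if s[i][4]>lo]
im,p,T=shoot("wrist","w12"); g=cv2.cvtColor(im,cv2.COLOR_BGR2HSV)
red=(g[...,1]>150)&((g[...,0]<8)|(g[...,0]>172))&(im[...,2]>50); ye=(g[...,1]>150)&(abs(g[...,0].astype(int)-26)<7)&(im[...,2]>60)
for s,c,m in comp(red): print("red",s,c)
for s,c,m in comp(ye): print("yel",s,c)
print("ring/fin in tool cols; force",monitor.read_state()["wrist_force"],monitor.read_state()["time"],tool()[:3,3])
col=254
print(im[150:300,col].tolist())
E
```

```text
red [247 171  14  35 462] [253.7511 188.171 ]
yel [244 155  20  18 294] [253.5204 163.1735]
yel [249 251  19  11 102] [254.5784 257.402 ]
yel [413 282  15  15 111] [420.1892 288.6396]
ring/fin in tool cols; force [ 0.0034  0.105  -0.4718] 25.1 [0.5135 0.1586 0.2459]
[[177, 172, 171], [177, 173, 171], [175, 170, 169], [175, 171, 169], [176, 171, 169], [180, 173, 169], [154, 156, 158], [29, 118, 144], [0, 142, 179], [0, 173, 215], [0, 216, 247], [0, 246, 255], [0, 239, 255], [2, 152, 193], [1, 157, 195], [1, 159, 197], [1, 159, 197], [0, 160, 199], [1, 150, 186], [8, 113, 150], [13, 70, 134], [14, 10, 112], [12, 14, 114], [12, 15, 115], [14, 16, 115], [12, 16, 115], [14, 16, 112], [11, 13, 106], [11, 14, 105], [12, 16, 146], [30, 36, 242], [49, 57, 255], [47, 55, 253], [46, 55, 252], [46, 54, 251], [47, 55, 251], [45, 54, 251], [47, 54, 251], [46, 55, 251], [46, 54, 251], [47, 54, 251], [46, 52, 251], [47, 53, 252], [46, 52, 252], [47, 52, 251], [47, 53, 251], [46, 53, 251], [46, 52, 251], [45, 52, 251], [44, 53, 251], [44, 53, 251], [43, 53, 251], [44, 53, 251], [43, 53, 251], [38, 47
[... 877 characters left out ...]
59], [7, 227, 250], [14, 255, 255], [18, 255, 255], [22, 226, 246], [35, 93, 110], [92, 77, 70], [150, 141, 132], [145, 137, 129], [144, 136, 128], [144, 136, 128], [144, 136, 128], [145, 137, 129], [145, 136, 129], [144, 134, 128], [143, 134, 127], [144, 134, 127], [146, 131, 123], [138, 156, 156], [88, 243, 255], [39, 255, 255], [100, 228, 70], [106, 229, 43], [104, 229, 47], [105, 230, 48], [105, 229, 49], [105, 229, 48], [105, 229, 49], [105, 230, 49], [105, 229, 49], [105, 229, 48], [105, 230, 48], [105, 229, 47], [105, 229, 46], [105, 229, 46], [105, 228, 47], [104, 228, 47], [103, 228, 47], [102, 228, 46], [102, 228, 47], [103, 228, 47], [103, 228, 46], [103, 228, 46], [103, 228, 47]]
```

Emit:
jog_arm([
  [0,0,0.02,0,0,0,34],
  [0,0,0.045,0,0,0,34],
  [0,0,0.064,0,0,0,34],
  [0.02,0,0.064,0,0,0,34],
  [0.045,0,0.064,0,0,0,34],
  [0.07,0,0.064,0,0,0,34],
  [0.07,0,0.064,0,0,0,34],
  [0.07,0,0.064,0,0,0,34],
])

```text
time: 25.9
tool_pos: [0.528, 0.0963, 0.1747]
tcp_rot: [1.023, 1.318, -1.028]
wrist_force: [-0.2, 0.4, 1.3]
width: 0.336
```

```bash
python3 - <<'E'
from h import *
im,p,T=shoot("wrist","w13"); g=cv2.cvtColor(im,cv2.COLOR_BGR2HSV)
red=(g[...,1]>150)&((g[...,0]<8)|(g[...,0]>172))&(im[...,2]>50); ye=(g[...,1]>150)&(abs(g[...,0].astype(int)-26)<7)&(im[...,2]>60)
for nm,m in(("red",red),("yel",ye)):
    k,l,s,c=cv2.connectedComponentsWithStats(m.astype(np.uint8))
    for i in range(1,k):
        if s[i][4]>40: print(nm,s[i],c[i])
Tt=T@np.linalg.inv(p["T_tool_cam"]); print(Tt[:3,3])
f=np.load("path.npz"); 
k,l,s,c=cv2.connectedComponentsWithStats(ye.astype(np.uint8)); i=1+np.argmax(s[1:,4]*(s[1:,1]<180)); x0,y0,w,h=s[i][:4]
for cc in (x0+2,x0+4,x0+w-5,x0+w-3): print(cc,y0,y0+h,im[y0+h-6:y0+h+22,cc].tolist())
E
```

```text
red [248  99  21  44 921] [258.0109 120.4767]
yel [243  84  30  24 482] [257.112   92.2448]
yel [250 232  32  13 292] [263.1815 238.9349]
yel [250 262  30   3  70] [264.3714 262.9714]
yel [455 273  21  19 192] [465.375  281.6823]
[0.528  0.0963 0.1747]
245 84 108 [[2, 111, 139], [3, 112, 142], [1, 112, 141], [4, 113, 142], [0, 112, 142], [31, 108, 132], [95, 113, 119], [135, 128, 125], [131, 127, 125], [131, 127, 125], [132, 127, 126], [133, 129, 127], [133, 129, 127], [132, 128, 126], [125, 122, 119], [118, 116, 113], [120, 117, 115], [133, 130, 128], [133, 129, 127], [132, 128, 126], [133, 128, 127], [134, 129, 127], [134, 129, 127], [134, 130, 127], [137, 132, 131], [121, 123, 113], [67, 98, 51], [35, 86, 14]]
247 84 108 [[5, 77, 121], [6, 77, 123], [4, 77, 124], [8, 78, 127], [5, 80, 128], [20, 79, 121], [58, 75, 103], [85, 80, 101], [80, 78, 99], [78, 77, 96], [76, 75, 96], [74, 72, 94], [71, 69, 92], [71, 70, 92], [72, 70, 92], [70, 69, 90], [70, 69, 88], [78, 77, 96], [93, 90, 107], [93, 90, 103], [87, 85, 98], [85, 84, 98], [83, 82, 96], [80, 80, 94], [80, 78, 95], [75, 76, 8
[... 237 characters left out ...]
, [19, 27, 251], [18, 26, 250], [19, 25, 250], [17, 24, 250], [21, 28, 250], [29, 36, 249], [28, 35, 249], [30, 36, 250], [26, 31, 238], [17, 20, 152], [18, 20, 163], [19, 22, 178], [17, 21, 202], [14, 20, 227], [22, 27, 246]]
270 84 108 [[0, 175, 216], [0, 174, 215], [0, 173, 215], [0, 173, 214], [0, 170, 211], [57, 167, 200], [168, 189, 194], [228, 219, 214], [224, 217, 213], [223, 217, 212], [224, 218, 213], [225, 219, 212], [226, 220, 214], [226, 221, 213], [225, 220, 213], [226, 221, 214], [227, 222, 215], [227, 222, 217], [226, 221, 216], [227, 222, 216], [228, 222, 217], [228, 223, 218], [228, 223, 218], [228, 223, 219], [233, 226, 222], [214, 214, 201], [121, 160, 94], [50, 122, 14]]
```

The collar pixels pass straight into the ring pixels on both sides of the fin at about 1.4 px/mm, with no gap. The robot is clear, so I hand in.

```bash
python3 -c "
from workcell import finish_job
print(finish_job())"
```

```text
the job is handed in; nothing more can be done
None
```

I slid the runner round both bends until its ring met the yellow stop collar, let go of it, backed the arm clear and handed the job in at about 26 s of the 72 s.

**Forces on the way:** the along-rail and sideways wrist forces stayed near 0.5 N at each check through the bends. At the stop the wrist force rose to about 2.4 N, well under the 7 N at which the collar creeps. I lowered the runner about 1.2 mm onto the rail before opening the jaws.

**Last checks:**
- **Ring against the collar:** a wrist picture from nearly straight above showed collar pixels running straight into ring pixels on both sides of the fin, with no gap at about 1.4 px/mm.
- **Released and upright:** the fin sat centred between the opened pads to about 0.3 mm. One row read 0.96 mm, which looks like a pixel mis-detection.
- **Collar and loose things:** I did not re-measure these. The arm stayed well clear of the loose things and the wrist force gave no sign of contact.

**Disagreements:** the distance from the runner to bend 1 came out between 57.5 and 59.1 mm across the views. I used 58.4 mm. The expected contact point at the collar ranged over about 2 mm, and contact came within that range. The wrist-camera calibration was about 1.5 mm off sideways, so I centred the grasp by the pad edges in the picture.

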